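# Hang the specimen cabinet's lift-off door

### The job

Hang the blue door back on the small white specimen cabinet and shut it. Take the door from the grey mat and lay it on the sloping rest, outer face up and bottom edge on the orange ledge, and let go; then take it afresh, stand it upright, lower both hinge knuckles fully onto the two pins, let go and swing it fully shut. Leave everything else where it stands.

Things in the scene. Friction and masses are not known exactly. Their poses are not given: they have to be found in the camera images.
- door: Loose blue door panel, 150 mm high (x), 140 wide (y), 10 thick (z), about 0.4 kg; starts flat on the mat, inner face down. Origin: centre of its flat inner face. x points to its top edge, y to its hinge edge, z out of its outer face (white field). Panel x -75..75, y -70..70, z 0..10 mm. Steel knuckles at the hinge edge: tubes along x, axis y = 81, z = 10 mm, 20 mm outside diameter.
- handle (a point): Middle of the black handle bar on the door's outer face: (0, 0, 45) mm in the door's frame. Bar 12 mm thick (along door x), 16 mm tall (z), 90 mm long along the door's y, on two posts at y = -40 and 40 mm; 27 mm clear beneath the bar.
- knuckle_low (a point): Centre of the lower mouth of the lower knuckle: (-65, 81, 10) mm in the door's frame. The tube runs 25 mm from here along the door's x, bore about 11 mm, open at both ends.
- knuckle_top (a point): Centre of the lower mouth of the upper knuckle: (35, 81, 10) mm in the door's frame; same tube as the lower one, 100 mm above it.
- door_edge (a point): Point on the door's inner face 5 mm from its free edge at mid height: (0, -65, 0) mm in the door's frame.
- mat: Fixed grey mat, 210 x 210 mm, 4 mm thick; origin at the centre of its underside.
- rest: Fixed sloping rest: a black board at 45 degrees, 100 mm wide, 90 mm up the slope, with an orange ledge across its low end standing 14 mm above the board. Origin: centre of its underside (base plate 140 x 100 mm); x horizontal towards the high end, z up. Board's high end 92 mm above the bench. The top 60 mm of a door laid on it overhang freely.
- rest_seat (a point): Middle of the inner corner where the ledge meets the board's face: (-45, 0, 28) mm in the rest's frame. The middle of the door's bottom inner edge belongs here.
- cabinet: Fixed open-fronted white cabinet, 130 mm deep (x), 150 wide (y), 175 tall. Origin: centre of its underside; front faces its -x (front edges at x = -65 mm), z up. Two brass pins one above the other at its left front edge seen from the front. Hung, the door spans z = 22 to 172 mm, turns freely and stays put; shut, door x is up, door z along cabinet -x, door y along cabinet +y.
- pin_low (a point): Foot of the lower pin, on its bracket: (-77, 81, 32) mm in the cabinet's frame. Upright pin of 8 mm diameter, 22 mm tall, its upper 9 mm tapering to 3 mm. knuckle_low comes here when hung.
- pin_top (a point): Foot of the upper pin: (-77, 81, 132) mm in the cabinet's frame; same pin. knuckle_top comes here when hung. Brackets are 10 mm thick discs 19 mm across: bring the raised door in from the side, lower knuckle between the two brackets, then lower it.
- strike (a point): Point just before the cabinet's front edge away from the hinge, (-67, -65, 97) mm in the cabinet's frame, which door_edge meets within a few mm when the door is shut.
- tape: Bystander, to be left alone: red tape dispenser, 150 x 60 x 80 mm; origin at the centre of its underside.
- bottle: Bystander, to be left alone: closed amber bottle, 60 mm across, 130 mm tall; origin at the centre of its underside.
- jar: Bystander, to be left alone: closed white jar with blue lid, 64 mm across, 70 mm tall; origin at the centre of its underside.
- loupe: Bystander, to be left alone: black standing loupe, 42 mm across, 45 mm tall; origin at the centre of its underside.
- puck: Bystander, to be left alone: green mounted specimen, disc 40 mm across, 22 mm tall; origin at the centre of its underside.
- rack: Bystander, to be left alone: aluminium strip 60 x 160 mm with three black specimen discs, 34 mm tall; origin at the centre of its underside.
Not all that is in view belongs to the job. Of the things shaped like the door, the blue one is meant.

How it is judged:
On the way, in this order (a step that is already met when the one before it is completed fails the run):
1. the door lies released on the sloping rest, outer face up, its bottom edge at the ledge (angle between door's own z axis and vertical between 0.6 and 0.97 rad and angle between door's own x axis and vertical below 0.97 rad and distance between door and rest_seat below 0.1 m and linear speed of door below 0.02 m/s and contact force between the fingers and door below 0.1 N), for 0.2 s.
2. both knuckles sit fully on their pins and the door is released (distance between knuckle_low and pin_low below 0.006 m and distance between knuckle_top and pin_top below 0.006 m and contact force between the fingers and door below 0.1 N), for 0.2 s.
At the end, for the whole second after the job is handed in: Both knuckle mouths are within 6 mm of the feet of their pins, the door is upright within 0.08 rad, its free edge is within 15 mm of the strike point at the cabinet's front (shut), and the door is at rest and released (distance between knuckle_low and pin_low below 0.006 m and distance between knuckle_top and pin_top below 0.006 m and distance between door_edge and strike below 0.015 m and angle between door's own x axis and vertical below 0.08 rad and linear speed of door below 0.02 m/s); the robot touches nothing.
It fails at once if a bystander is moved more than 40 mm (distance of any of tape, bottle, jar, loupe, puck, rack from where it was at the start of the episode above 0.04 m).
It also fails if it takes over 67 s, if anything falls off the work surface, if the arm or the gripper's body presses on something with over 40 N, if the wrist force passes 120 N, or if a joint passes its speed limit or range.

### The arm

A 6-joint arm with a two-finger parallel gripper is mounted at the origin on the work surface. World frame = base frame: x ahead of the robot, y to its left, z up, the work surface at z = 0. Lengths are in m, angles in rad, forces in N, time in s.
With the tool pointing down it reaches from about 0.225 to 0.875 m from the base axis. Payload 3.4 kg.
Tool frame: the origin (TCP) lies midway between the tips of the shut fingers; the grasp point (between the pads) lies 19 mm behind it; z points along the fingers, y is the line along which they close (so a half turn about z gives the same grasp; the last joint's range is limited). The gripper opens to 85 mm and grips with 20 to 120 N. Pads are 22 mm wide; open, the fingers measure 114 mm over their backs; the gripper's body (76 mm by 85 mm) begins 54 mm behind the grasp point. The pads swing forward as they close: fully open they stand 13 mm farther back than shut.
Start: joints at [-0.121, 0.276, 1.505, -0, 1.361, -0.121], TCP at [0.575, -0, 0.231] pointing down, gripper open.
Joint ranges: [-2.89, 2.89], [-0.75, 2.08], [0.22, 2.7], [-1.18, 4.32], [0.11, 2.71], [-2.7, 2.7]. Speed limits (rad/s): [2.57, 2.57, 3.14, 3.14, 3.14, 3.14].

### API

Orientations are given as a 3x3 rotation matrix whose columns are the frame's x, y, z axes.
In Python, from workcell import env gives the robot as it stands.
- The arm moves only by the shell command python3 -m crank 'ROWS' [FORCE]. ROWS is JSON, a list of rows, each an object of numbers: "tx", "ty", "tz": the shift along the tool's x, y, z in mm; "ax", "ay", "az": the turn, a rotation vector about the tool's x, y, z in rad; "hand": the closure, from -1 (fully open) to 1 (shut). In form: [{"tx": .., "ty": .., "tz": .., "ax": .., "ay": .., "az": .., "hand": ..}, ...]. A call has 1 to 10 rows; each row shifts and turns the commanded pose from where the row before left it, along the tool's axes as they then stand; what a row does not reach is not made up. A row lasts 1/12 s, in which the tool goes at most 41.7 mm and 7.16 degrees, less where a joint would pass 70% of its speed; a pose out of reach is approached as far as the arm can. A call is refused whole if a number of a shift passes 41.7 or a number of a turn 0.125, either way. A call with a gripper value outside its range is refused whole. The fingers move at their own pace and stop on an object; FORCE is the grip in N (left out, the last holds). Time passes only in rows, so rows that do not move let the fingers close. It gives the time, the measured TCP pose, the force, the opening and the grip force at its end, in the units of the state.
- env.read_state(): the state, without advancing time (a new reading comes with each control period).
- env.snapshot(name): name is "scene" or "side" or "wrist"; returns (picture, depth): 420x560x3 uint8, red, green, blue; 420x560 float32, m along the optical axis (not along the pixel's ray), 0 where there is no reading.
- env.camera_info(name): a dict with "fx", "fy", "cx", "cy" (pixels), "dist_coeffs" ([k1, k2, p1, p2, k3] as OpenCV has them; the pictures are not rectified), "xyz" and "rotation" of the camera in the world. Camera axes: x right, y down, z forward; pixel columns grow to the right and rows downward; lengths in m; the calibration is good to about 2 mm. A picture is of the moment at which its call begins: read the wrist's pose just before it. camera_info takes no time and is no camera call; for the wrist camera it gives the pose at the moment of the call.
- env.hand_in(): hands the job in; it is judged then, once.
The state is a dict: "time_s": time; "joint_pos": joint angles; "qd": joint speeds; "joint_efforts": joint torques, N m; "position": TCP position; "ee_rot": TCP orientation; "wrist_force": force on the tool from outside, world axes, zero at the start; "torque": the same for the moment, N m; "gripper_width": opening from 0.0 (shut) to 1.0 (fully open); "finger_force": force on a finger pad.
Only numpy, scipy, OpenCV 4.12 (cv2) and the standard library are available. Lean on these libraries where they do the work, as an engineer would, in place of code of your own. Each camera call takes 0.05 s, during which the arm holds its last target. There are 200 camera calls.

## Working session

There is one attempt and no reset: what is moved stays moved. The work goes in short steps, Python scripts to look and compute and a shell command to move; the robot and the scene stay as the last step left them, time stands still between calls to the robot, and variables do not carry over. Pictures are saved under pics/ and viewed, at most 10 in all, crops included, and the job is handed in when it is done.

```bash
ls; mkdir -p pics; python3 - <<'E'
from workcell import env
import cv2,numpy as np
for n in("scene","side"):
    p,d=env.snapshot(n); i=env.camera_info(n)
    cv2.imwrite(f"pics/{n}0.png",p[:,:,::-1]); np.save(f"pics/{n}0.npy",d)
    print(n,i)
print(env.read_state())
E
```

```text
pics
scene {'fx': 496.9240445722715, 'fy': 496.9240445722715, 'cx': 273.11311666385853, 'cy': 202.3245522990303, 'dist_coeffs': array([-0.13869719,  0.        ,  0.        ,  0.        ,  0.        ]), 'xyz': array([ 0.85326082, -0.51179569,  1.07036678]), 'rotation': array([[ 0.8690361 ,  0.40595947, -0.28279526],
       [ 0.49464229, -0.70106935,  0.5136446 ],
       [ 0.0102598 , -0.58625819, -0.8100593 ]])}
side {'fx': 406.2123736198077, 'fy': 406.2123736198077, 'cx': 285.43137516556277, 'cy': 207.55369512349714, 'dist_coeffs': array([0.01897683, 0.        , 0.        , 0.        , 0.        ]), 'xyz': array([-0.00358411,  0.96475399,  0.72966424]), 'rotation': array([[-0.83836981, -0.30403555,  0.45243612],
       [-0.54461667,  0.43217975, -0.7187582 ],
       [ 0.02299432, -0.84898943, -0.52790929]])}
{'time_s': 0.1, 'joint_pos': array([-1.20972411e-01,  2.76540556e-01,  1.50598125e+00,  2.64803848e-06,
        1.36067362e+00, -1.21001966e-01]), 'qd': array([-0.00038396, -0.00128874, -0.00492973, -0.00056598, -0.00068556,
        0.00040645]), 'joint_efforts': array([ 1.55745878e-03, -4.17697620e+01, -2.46405226e+01, -1.74112388e-04,
        5.80947395e-03,  2.85749664e-07]), 'position': array([5.74553088e-01, 6.57546291e-05, 2.30531247e-01]), 'ee_rot': array([[-2.88440465e-05,  9.99998734e-01, -1.59074689e-03],
       [ 9.99999980e-01,  2.91558527e-05,  1.95989603e-04],
       [ 1.96035734e-04, -1.59074120e-03, -9.99998716e-01]]), 'wrist_force': array([0.08068957, 0.62450243, 0.11933561]), 'torque': array([-0.00537692, -0.00604228,  0.02899507]), 'finger_force': 0.0, 'gripper_width': 0.9996263506677591}
```

View pics/scene0.png

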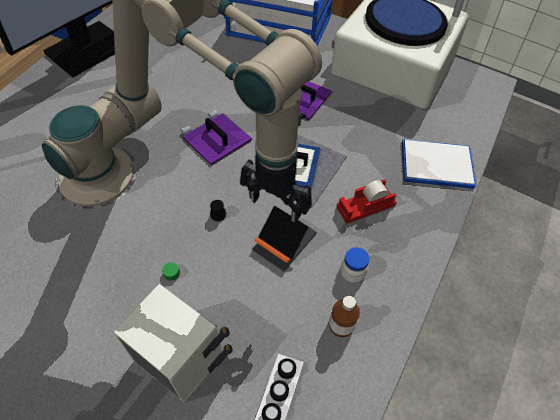

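View pics/side0.png

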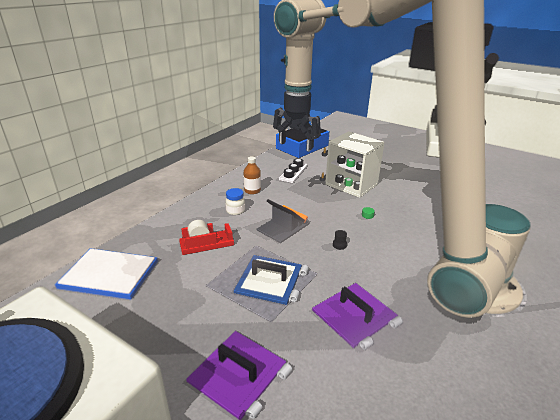

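Door-like candidates in the side view: the blue door with a white field on the mat (268,275), purple doors at (355,312) and (240,368), and a white/blue panel without a handle at (108,272). By the description it is the one on the mat. I'll check it in a close crop.

```bash
cat > h.py <<'E'
from workcell import env
import cv2,numpy as np
from scipy.spatial.transform import Rotation as Ro
np.set_printoptions(precision=4,suppress=True)
def ray(n,uv,info=None):
    i=info or env.camera_info(n)
    K=np.array([[i['fx'],0,i['cx']],[0,i['fy'],i['cy']],[0,0,1]])
    u=cv2.undistortPoints(np.float64(uv).reshape(-1,1,2),K,i['dist_coeffs'],None,None).reshape(-1,2)
    return i['xyz'],np.c_[u,np.ones(len(u))]@i['rotation'].T
def atz(n,uv,z,info=None):
    o,r=ray(n,uv,info); return o+r*((z-o[2])/r[:,2])[:,None]
def cloud(n,d,info=None):
    v,u=np.mgrid[:420,:560]; o,r=ray(n,np.c_[u.ravel(),v.ravel()],info)
    return (o+r*d.reshape(-1,1)).reshape(420,560,3)
def proj(n,P,info=None):
    i=info or env.camera_info(n); K=np.array([[i['fx'],0,i['cx']],[0,i['fy'],i['cy']],[0,0,1]])
    R=i['rotation'].T; return cv2.projectPoints(np.float64(P).reshape(-1,1,3),cv2.Rodrigues(R)[0],-R@i['xyz'],K,i['dist_coeffs'])[0].reshape(-1,2)
E
python3 - <<'E'
from h import *
a=cv2.imread("pics/side0.png"); b=cv2.imread("pics/scene0.png")
c=cv2.resize(a[240:325,200:330],None,fx=4,fy=4,interpolation=3)   # 520x340
d=cv2.resize(b[280:400,105:245],None,fx=2,fy=2,interpolation=3) #280x240
e=cv2.resize(b[200:270,245:325],None,fx=3,fy=3,interpolation=3) #240x210
f=cv2.resize(a[190:245,250:315],None,fx=4,fy=4,interpolation=3) #260x220
o=np.zeros((600,800,3),np.uint8); o[:340,:520]=c; o[340:580,:280]=d; o[340:550,280:520]=e;o[340:560,530:790]=f
g=cv2.resize(a[130:200,320:390],None,fx=3.8,fy=3.8,interpolation=3); o[:266,525:791]=g
cv2.imwrite("pics/c1.png",o)
S=np.load("pics/side0.npy");C=cloud("side",S); 
for p in [(268,275),(200,275),(268,265)]:print(p,C[p[1],p[0]])
D=cloud("scene",np.load("pics/scene0.npy"))
for p in [(165,315),(355,255),(240,320),(285,230)]:print(p,D[p[1],p[0]])
E
```

```text
(268, 275) [0.4636 0.2995 0.0152]
(200, 275) [0.6193 0.3908 0.004 ]
(268, 265) [0.459  0.306  0.0557]
(165, 315) [ 0.4936 -0.2823  0.1768]
(355, 255) [0.7435 0.0868 0.0696]
(240, 320) [ 0.5793 -0.1607  0.0038]
(285, 230) [0.5673 0.0693 0.0639]
```

View pics/c1.png

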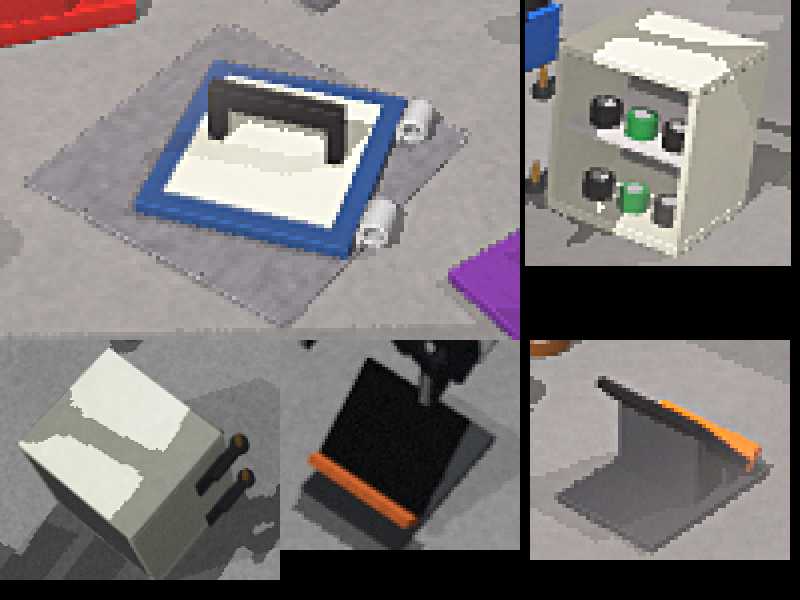

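The crop confirms the choice: blue frame, white field, hinge edge to the right, door top edge toward the side camera. The rest's ledge (scene ≈272,248) and the cabinet are clear too, with pins at scene ≈(224,329). Next I fit the poses.

```bash
cat > fit.py <<'E'
from h import *
from scipy.optimize import least_squares
def fit(obs,z0,x0):
    # obs: list of (cam, local pt mm, pixel)
    def T(p,L): c,s=np.cos(p[2]),np.sin(p[2]); return np.array([p[0]+c*L[0]-s*L[1],p[1]+s*L[0]+c*L[1],z0+L[2]])
    f=lambda p:np.concatenate([proj(c,T(p,np.array(L)/1e3))[0]-px for c,L,px in obs])
    r=least_squares(f,x0,loss='soft_l1'); return r.x,r.fun.reshape(-1,2)
E
python3 - <<'E'
from fit import *
door=[("side",(-75,-70,10),(253.75,255.5)),("side",(-75,70,10),(301.25,264.25)),("side",(75,-70,10),(234.25,291.75)),("side",(75,70,10),(287.25,301.5))]
print("door",*fit(door,.004,[.46,.3,1]))
cab=[("scene",(-65,-75,175),(160,284)),("scene",(-65,75,175),(216,326)),("scene",(65,75,175),(171.5,380)),("scene",(65,-75,175),(115,331.5))]
def s(a,b): return (320+(a-525)/3.8,130+b/3.8)
cab+=[("side",(-65,75,175),s(565,42)),("side",(-65,-75,175),s(695,92)),("side",(65,-75,175),s(767,42)),("side",(-65,-75,0),s(678,255))]
for y in(0,1.5,3,-1.5):
  r=fit(cab,0,[.49,-.28,y]); print("cab",r[0],abs(r[1]).mean())
p=fit(cab,0,[.49,-.28,2])[1]; 
for y in (2,2.5,-2.5):print(fit(cab,0,[.49,-.28,y]))
rest=[("scene",(18.6,50,91.6),(275,206)),("scene",(18.6,-50,91.6),(307.7,226)),("scene",(-54.9,50,37.9),(257.7,237.7)),("scene",(-54.9,-50,37.9),(291,259.3))]
for y in(0,1.5,3,-1.5):
  r=fit(rest,0,[.567,.07,y]); print("rest",r[0],abs(r[1]).mean()); 
# cloud checks
for n in("scene","side"):
    d=np.load(f"pics/{n}0.npy");C=cloud(n,d);im=cv2.imread(f"pics/{n}0.png")
    m=(abs(C[...,2]-.175)<.004)&(np.hypot(C[...,0]-.49,C[...,1]+.28)<.13)&(d>0)
    rr=cv2.minAreaRect((C[m][:,:2]*1e3).astype(np.float32));print(n,"cabtop",rr,C[m][:,2].mean())
    m=(abs(C[...,2]-.014)<.004)&(np.hypot(C[...,0]-.46,C[...,1]-.3)<.13)&(d>0)
    rr=cv2.minAreaRect((C[m][:,:2]*1e3).astype(np.float32));print(n,"door",rr,C[m][:,2].mean())
    m=(C[...,2]>.035)&(C[...,2]<.1)&(np.hypot(C[...,0]-.567,C[...,1]-.07)<.08)&(d>0)&(im.max(2)<60)
    P=C[m];c=np.median(P,0);P=P[abs(P-c).max(1)<.05]
    if len(P)>50: u,_,v=np.linalg.svd(P-P.mean(0),full_matrices=0);print("rest normal",v[2],P.mean(0))
E
```

```text
door [0.4571 0.3031 1.8885] [[-0.7301 -0.4951]
 [ 0.5018 -0.1249]
 [-0.5708 -0.5241]
 [ 0.7493  1.0443]]
cab [ 0.5099 -0.3056 -1.685 ] 0.772534255121748
cab [ 0.504  -0.2962  1.23  ] 36.81803065652199
cab [ 0.5099 -0.3056  4.5982] 0.7725343602847126
cab [ 0.5099 -0.3056 -1.685 ] 0.7725343388735553Traceback (most recent call last):
  File "<stdin>", line 9, in <module>
  File "fit.py", line 7, in fit
    r=least_squares(f,x0,loss='soft_l1'); return r.x,r.fun.reshape(-1,2)
    return func(*args, **kwargs)
    result = trf(vector_fun.fun, vector_fun.jac, x0, f0, J0, lb, ub, ftol, xtol,
                 gtol, max_nfev, x_scale, loss_function, tr_solver,
                 tr_options.copy(), verbose, callback=callback_wrapped)
    return trf_no_bounds(
        fun, jac, x0, f0, J0, ftol, xtol, gtol, max_nfev, x_scale,
        loss_function, tr_solver, tr_options, verbose, callback=callback)
    J = jac(x)
    self._update_jac()
    ~~~~~~~~~~~~~~~~^^
    self.J = self.jac_wrapped(xp_copy(self.x), f0=self.f)
             ~~~~~~~~~~~~~~~~^^^^^^^^^^^^^^^^^^^^^^^^^^^^
    J, dct = approx_deriva
[... 543 characters left out ...]
^^^^^^^
    f = np.atleast_1d(self.fun(x, *self.args, **self.kwargs))
                      ~~~~~~~~^^^^^^^^^^^^^^^^^^^^^^^^^^^^^^
    return np.atleast_1d(self.fun(x))
                         ~~~~~~~~^^^
    return self.f(x, *self.args, **self.kwargs)
           ~~~~~~^^^^^^^^^^^^^^^^^^^^^^^^^^^^^^
  File "fit.py", line 6, in <lambda>
    f=lambda p:np.concatenate([proj(c,T(p,np.array(L)/1e3))[0]-px for c,L,px in obs])
                               ~~~~^^^^^^^^^^^^^^^^^^^^^^^^
  File "h.py", line 16, in proj
    i=info or env.camera_info(n); K=np.array([[i['fx'],0,i['cx']],[0,i['fy'],i['cy']],[0,0,1]])
              ~~~~~~~~~~~~~~~^^^
ValueError: time passes only in moves, steps and waits
```

```bash
python3 - <<'E'
s=open('h.py').read()
s=s.replace("def ray","import os,pickle\nif not os.path.exists('ci.pkl'): pickle.dump({n:env.camera_info(n) for n in('scene','side')},open('ci.pkl','wb'))\nCI=pickle.load(open('ci.pkl','rb'))\ndef gi(n): return CI[n] if n in CI else env.camera_info(n)\ndef ray").replace("info or env.camera_info(n)","info or gi(n)")
open('h.py','w').write(s)
E
python3 - <<'E'
from fit import *
def s(a,b): return (320+(a-525)/3.8,130+b/3.8)
cab=[("scene",(-65,-75,175),(160,284)),("scene",(-65,75,175),(216,326)),("scene",(65,75,175),(171.5,380)),("scene",(65,-75,175),(115,331.5))]
print(fit(cab,0,[.49,-.28,-1.7]))
cab=[("side",(-65,75,175),s(565,42)),("side",(-65,-75,175),s(695,92)),("side",(65,-75,175),s(767,42)),("side",(-65,-75,0),s(678,255))]
print(fit(cab,0,[.49,-.28,-1.7]))
rest=[("scene",(18.6,50,91.6),(275,206)),("scene",(18.6,-50,91.6),(307.7,226)),("scene",(-54.9,50,37.9),(257.7,237.7)),("scene",(-54.9,-50,37.9),(291,259.3))]
for y in(0,1.5,3,-1.5):
  r=fit(rest,0,[.567,.07,y]); print("rest",r[0],abs(r[1]).mean()); 
for n in("scene","side"):
    d=np.load(f"pics/{n}0.npy");C=cloud(n,d);im=cv2.imread(f"pics/{n}0.png")
    m=(abs(C[...,2]-.175)<.004)&(np.hypot(C[...,0]-.49,C[...,1]+.28)<.13)&(d>0)
    rr=cv2.minAreaRect((C[m][:,:2]*1e3).astype(np.float32));print(n,"cabtop",rr,C[m][:,2].mean())
    m=(abs(C[...,2]-.014)<.004)&(np.hypot(C[...,0]-.46,C[...,1]-.3)<.13)&(d>0)
    rr=cv2.minAreaRect((C[m][:,:2]*1e3).astype(np.float32));print(n,"door",rr,C[m][:,2].mean())
    m=(C[...,2]>.035)&(C[...,2]<.1)&(np.hypot(C[...,0]-.567,C[...,1]-.07)<.08)&(d>0)&(im.max(2)<60)
    P=C[m];c=np.median(P,0);P=P[abs(P-c).max(1)<.05]
    if len(P)>50: u,_,v=np.linalg.svd(P-P.mean(0),full_matrices=0);print("rest normal",v[2],P.mean(0))
E
```

```text
(array([ 0.5106, -0.3052, -1.6882]), array([[ 0.054 , -0.662 ],
       [ 1.3851,  0.1498],
       [-0.0826, -0.0597],
       [-1.3308,  0.3467]]))
(array([ 0.5087, -0.3094, -1.6748]), array([[-1.9193, -0.1923],
       [ 1.3153, -1.6396],
       [ 0.5833,  0.2111],
       [-0.5095,  0.6413]]))
rest [0.5678 0.0788 1.4622] 0.44699877931422094
rest [0.5678 0.0788 1.4622] 0.4469985090263897
rest [0.5678 0.0788 1.4622] 0.44699869159688177
rest [ 0.5369  0.0802 -2.3496] 24.745558587840502
scene cabtop ((508.152099609375, -306.2994384765625), (130.9989013671875, 152.2559356689453), 82.40677642822266) 0.17542693599076203
scene door ((506.0566711425781, 327.01190185546875), (72.62357330322266, 166.85671997070312), 25.10523796081543) 0.014406543965117369
rest normal [ 0.0932  0.7    -0.708 ] [0.5653 0.066  0.0635]
side cabtop ((508.03387451171875, -303.2120056152344), (135.3936767578125, 153.01490783691406), 82.68888092041016) 0.17642331726031246
side door ((454.814697265625, 302.94781494140625), (189.05523681640625, 169.47152709960938), 26.90087890625) 0.015831552400732286
rest normal [ 0.1157  0.787  -0.6059] [0.5711 0.0925 0.0844]
```

```bash
cat > mv.py <<'E'
from h import *
def plan(p,R,n=None):
    s=env.read_state(); p0,R0=s['position'],s['ee_rot']; p=np.array(p)
    w=Ro.from_matrix(R0.T@R).as_rotvec(); d=np.linalg.norm(p-p0)*1e3
    n=n or int(max(np.ceil(np.abs(w).max()/.12),np.ceil(d/38),1))
    w=np.round(w/n,4)
    A=sum(R0@Ro.from_rotvec(w*k).as_matrix() for k in range(n))
    t=np.linalg.solve(A,(p-p0)*1e3)
    print("from",p0,"q",s['joint_pos'],"f",s['wrist_force'],"w",round(s['gripper_width'],3),"t",round(s['time_s'],1))
    print(n,"x  t",np.round(t,1),"a",np.round(w,4))
def Rz(a):return Ro.from_euler('z',a).as_matrix()
def frame(p,yaw): T=np.eye(4);T[:3,:3]=Rz(yaw);T[:3,3]=p;return T
def pt(T,l): return T[:3,:3]@(np.array(l)/1e3)+T[:3,3]
def cols(x,y,z): return np.array([x,y,z]).T
DOOR=frame([.457,.303,.004],1.8885); CAB=frame([.509,-.3055,0],-1.70); REST=frame([.5678,.0788,0],1.455)
s=2**-.5
DR=REST.copy(); DR[:3,:3]=REST[:3,:3]@cols([s,0,s],[0,1,0],[-s,0,s]); DR[:3,3]=pt(REST,[-45+75*s,0,28+75*s])  # door on rest
def tool_handle(D): x,y,z=D[:3,:3].T; return cols(-y,-x,-z)
def tool_top(D): x,y,z=D[:3,:3].T; return cols(-y,z,-x)
E
python3 - <<'E'
from mv import *
plan(pt(DOOR,[0,0,150]),tool_handle(DOOR))
print(pt(CAB,[-77,81,32]),pt(DR,[0,0,0]))
E
```

```text
from [0.5746 0.0001 0.2305] q [-0.121   0.2765  1.506   0.      1.3607 -0.121 ] f [0.0807 0.6245 0.1193] w 1.0 t 0.1
11 x  t [ 18.6 -25.5   7. ] a [-0.0001  0.0001  0.1139]
[ 0.5992 -0.2396  0.032 ] [0.5687 0.0868 0.081 ]
```

```bash
python3 -m crank '[{"tx":18.6,"ty":-25.5,"tz":7,"az":0.114},{"tx":18.6,"ty":-25.5,"tz":7,"az":0.114},{"tx":18.6,"ty":-25.5,"tz":7,"az":0.114},{"tx":18.6,"ty":-25.5,"tz":7,"az":0.114},{"tx":18.6,"ty":-25.5,"tz":7,"az":0.114},{"tx":18.6,"ty":-25.5,"tz":7,"az":0.114},{"tx":18.6,"ty":-25.5,"tz":7,"az":0.114},{"tx":18.6,"ty":-25.5,"tz":7,"az":0.114},{"tx":18.6,"ty":-25.5,"tz":7,"az":0.114},{"tx":18.6,"ty":-25.5,"tz":7,"az":0.114}]' 40
python3 -m crank '[{"tx":18.6,"ty":-25.5,"tz":7,"az":0.114},{},{}]'
python3 - <<'E'
from mv import *
plan(pt(DOOR,[0,0,26]),tool_handle(DOOR))
i=env.camera_info("wrist");p,d=env.snapshot("wrist");b,_=env.snapshot("scene")
cv2.imwrite("pics/w1.png",np.hstack([cv2.resize(p,None,fx=.7,fy=.7),cv2.resize(b[90:300,180:450],(392,294))])[:,:,::-1])
print(i['xyz'],proj("wrist",[pt(DOOR,[0,0,53]),pt(DOOR,[75,70,10]),pt(DOOR,[-75,70,10]),pt(DOOR,[-75,-70,10]),pt(DOOR,[75,-70,10])],i)*.7)
E
```

```text
from [0.5746 0.0001 0.2305] q [-0.121   0.2765  1.506   0.      1.3607 -0.121 ] f [0.0807 0.6245 0.1193] w 1.0 t 0.1
11 x  t [ 18.6 -25.4  18.3] a [-0.0001  0.0001  0.1139]
[0.5736 0.085  0.3739] [[  74.8478 -173.9264]
 [   6.2861 -191.5877]
 [  64.4531  -45.137 ]
 [ 173.7426  -90.775 ]
 [ 125.6233 -249.338 ]]invalid input at $[0]: expected keys tx, ty, tz, ax, ay, az, hand
invalid input at $[0]: expected keys tx, ty, tz, ax, ay, az, hand
```

View pics/w1.png

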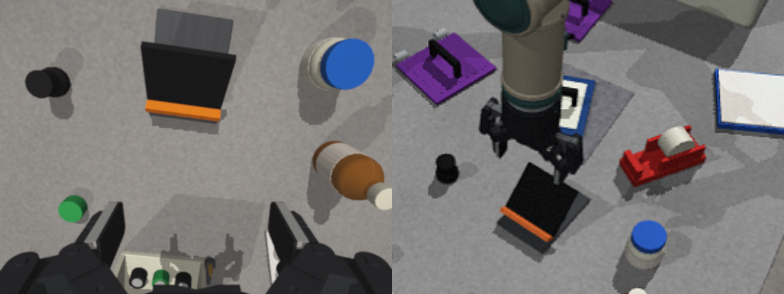

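The move was refused because every key is required. The picture still helps: the wrist view shows the rest with board high corners at (143,42),(235,55) and ledge ends at about (150,101),(222,108), half-size pixels.

```bash
python3 - <<'E'
from fit import *
CI["wrist"]=env.camera_info("wrist")
rest=[("wrist",(18.6,50,91.6),(143/.7,42/.7)),("wrist",(18.6,-50,91.6),(235/.7,54/.7)),("wrist",(-54.9,50,37.9),(148/.7,101/.7)),("wrist",(-54.9,-50,37.9),(221.5/.7,109/.7))]
print(fit(rest,0,[.567,.07,1.46]))
E
python3 -m crank '[{"tx":18.6,"ty":-25.5,"tz":7,"ax":0,"ay":0,"az":0.114,"hand":-1},{"tx":18.6,"ty":-25.5,"tz":7,"ax":0,"ay":0,"az":0.114,"hand":-1},{"tx":18.6,"ty":-25.5,"tz":7,"ax":0,"ay":0,"az":0.114,"hand":-1},{"tx":18.6,"ty":-25.5,"tz":7,"ax":0,"ay":0,"az":0.114,"hand":-1},{"tx":18.6,"ty":-25.5,"tz":7,"ax":0,"ay":0,"az":0.114,"hand":-1},{"tx":18.6,"ty":-25.5,"tz":7,"ax":0,"ay":0,"az":0.114,"hand":-1},{"tx":18.6,"ty":-25.5,"tz":7,"ax":0,"ay":0,"az":0.114,"hand":-1},{"tx":18.6,"ty":-25.5,"tz":7,"ax":0,"ay":0,"az":0.114,"hand":-1},{"tx":18.6,"ty":-25.5,"tz":7,"ax":0,"ay":0,"az":0.114,"hand":-1},{"tx":18.6,"ty":-25.5,"tz":7,"ax":0,"ay":0,"az":0.114,"hand":-1}]' 40
python3 -m crank '[{"tx":18.6,"ty":-25.5,"tz":7,"ax":0,"ay":0,"az":0.114,"hand":-1},{"tx":0,"ty":0,"tz":0,"ax":0,"ay":0,"az":0,"hand":-1}]'
python3 - <<'E'
from mv import *
plan(pt(DOOR,[0,0,26]),tool_handle(DOOR))
i=env.camera_info("wrist");p,d=env.snapshot("wrist");b,_=env.snapshot("scene")
q=proj("wrist",[pt(DOOR,[0,0,53]),pt(DOOR,[75,70,10]),pt(DOOR,[-75,70,10]),pt(DOOR,[-75,-70,10]),pt(DOOR,[75,-70,10])],i)
p=p.copy()
for u in q: cv2.circle(p,tuple(int(v) for v in u),3,(255,0,0),-1)
cv2.imwrite("pics/w2.png",p[:,:,::-1]); cv2.imwrite("pics/scene1.png",b[:,:,::-1])
print(q)
E
```

```text
(array([0.5647, 0.0815, 1.4462]), array([[-1.6528, -1.5877],
       [ 4.3986, -0.4764],
       [-1.5713,  4.3345],
       [ 0.9994,  6.2916]]))
time_s: 1.03
position: [0.4497, 0.2734, 0.1611]
ee_rot: [[0.911, 0.413, -0.0], [0.413, -0.911, -0.0], [-0.001, 0.0, -1.0]]
wrist_force: [0.5, -0.4, 0.4]
gripper_width: 0.999
finger_force: 0.0
time_s: 1.2
position: [0.4578, 0.3079, 0.1529]
ee_rot: [[0.95, 0.311, 0.0], [0.311, -0.95, 0.003], [0.001, -0.003, -1.0]]
wrist_force: [1.0, -0.5, 0.4]
gripper_width: 0.999
finger_force: 0.0
from [0.4578 0.3079 0.1529] q [0.4643 0.2959 1.6807 0.0029 1.1635 1.7172] f [ 0.9608 -0.5123  0.377 ] w 0.999 t 1.2
4 x  t [-0.6  1.2 30.7] a [-0.0007 -0.0003 -0.0003]
[[287.9689 219.3807]
 [200.8574 278.1561]
 [372.6199 278.2033]
 [387.7282 111.9073]
 [187.4103 112.0414]]
```

View pics/w2.png

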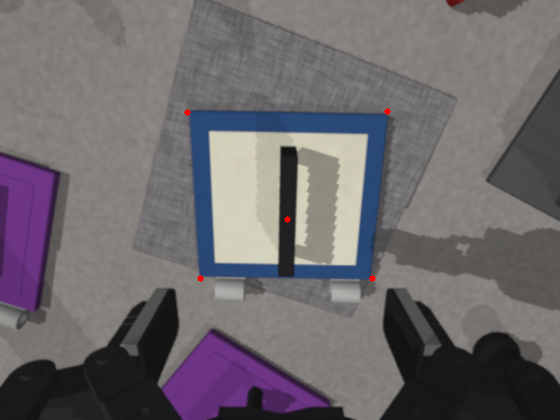

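The wrist view matches the fitted door pose (red dots on the corners, handle at (288,215)). I'll descend and grip.

```bash
python3 -m crank '[{"tx":-0.6,"ty":1.2,"tz":30.6,"ax":0,"ay":0,"az":0,"hand":-1},{"tx":-0.6,"ty":1.2,"tz":30.6,"ax":0,"ay":0,"az":0,"hand":-1},{"tx":-0.6,"ty":1.2,"tz":30.6,"ax":0,"ay":0,"az":0,"hand":-1},{"tx":-0.6,"ty":1.2,"tz":30.6,"ax":0,"ay":0,"az":0,"hand":-1},{"tx":0,"ty":0,"tz":0,"ax":0,"ay":0,"az":0,"hand":-1},{"tx":0,"ty":0,"tz":0,"ax":0,"ay":0,"az":0,"hand":1},{"tx":0,"ty":0,"tz":0,"ax":0,"ay":0,"az":0,"hand":1},{"tx":0,"ty":0,"tz":0,"ax":0,"ay":0,"az":0,"hand":1},{"tx":0,"ty":0,"tz":0,"ax":0,"ay":0,"az":0,"hand":1},{"tx":0,"ty":0,"tz":0,"ax":0,"ay":0,"az":0,"hand":1}]' 60
python3 -m crank '[{"tx":0,"ty":0,"tz":0,"ax":0,"ay":0,"az":0,"hand":1},{"tx":0,"ty":0,"tz":0,"ax":0,"ay":0,"az":0,"hand":1},{"tx":0,"ty":0,"tz":0,"ax":0,"ay":0,"az":0,"hand":1},{"tx":0,"ty":0,"tz":0,"ax":0,"ay":0,"az":0,"hand":1}]'
```

```text
time_s: 2.13
position: [0.4575, 0.2981, 0.0336]
ee_rot: [[0.95, 0.312, 0.003], [0.312, -0.95, 0.001], [0.003, -0.0, -1.0]]
wrist_force: [-0.3, 1.2, 0.7]
gripper_width: 0.299
finger_force: 0.0
time_s: 2.47
position: [0.4573, 0.2988, 0.0335]
ee_rot: [[0.95, 0.311, 0.003], [0.311, -0.95, 0.002], [0.003, -0.001, -1.0]]
wrist_force: [-0.9, 1.8, 6.2]
gripper_width: 0.129
finger_force: 60.0
```

```bash
sed -i 's/\[.5678,.0788,0\],1.455/[.567,.0795,0],1.452/' mv.py; python3 -m crank '[{"tx":0,"ty":0,"tz":-20,"ax":0,"ay":0,"az":0,"hand":1},{"tx":0,"ty":0,"tz":-40,"ax":0,"ay":0,"az":0,"hand":1},{"tx":0,"ty":0,"tz":-40,"ax":0,"ay":0,"az":0,"hand":1},{"tx":0,"ty":0,"tz":-40,"ax":0,"ay":0,"az":0,"hand":1},{"tx":0,"ty":0,"tz":-35,"ax":0,"ay":0,"az":0,"hand":1},{"tx":0,"ty":0,"tz":0,"ax":0,"ay":0,"az":0,"hand":1}]'
python3 - <<'E'
from mv import *
plan(pt(DR,[20,0,180]),tool_handle(DR))
E
```

```text
time_s: 2.97
position: [0.4602, 0.2995, 0.2144]
ee_rot: [[0.95, 0.312, 0.013], [0.312, -0.95, 0.006], [0.014, -0.002, -1.0]]
wrist_force: [3.3, 0.6, -3.6]
gripper_width: 0.126
finger_force: 59.4
from [0.4602 0.2995 0.2144] q [ 0.4505  0.2394  1.5993 -0.0004  1.2885  1.7041] f [ 3.2726  0.5874 -3.5766] w 0.126 t 3.0
9 x  t [  6.1  35.7 -13.8] a [0.0853 0.0176 0.0465]
```

```bash
python3 -m crank '[{"tx":6.1,"ty":35.7,"tz":-13.8,"ax":0.0853,"ay":0.0176,"az":0.0465,"hand":1},{"tx":6.1,"ty":35.7,"tz":-13.8,"ax":0.0853,"ay":0.0176,"az":0.0465,"hand":1},{"tx":6.1,"ty":35.7,"tz":-13.8,"ax":0.0853,"ay":0.0176,"az":0.0465,"hand":1},{"tx":6.1,"ty":35.7,"tz":-13.8,"ax":0.0853,"ay":0.0176,"az":0.0465,"hand":1},{"tx":6.1,"ty":35.7,"tz":-13.8,"ax":0.0853,"ay":0.0176,"az":0.0465,"hand":1},{"tx":6.1,"ty":35.7,"tz":-13.8,"ax":0.0853,"ay":0.0176,"az":0.0465,"hand":1},{"tx":6.1,"ty":35.7,"tz":-13.8,"ax":0.0853,"ay":0.0176,"az":0.0465,"hand":1},{"tx":6.1,"ty":35.7,"tz":-13.8,"ax":0.0853,"ay":0.0176,"az":0.0465,"hand":1},{"tx":6.1,"ty":35.7,"tz":-13.8,"ax":0.0853,"ay":0.0176,"az":0.0465,"hand":1},{"tx":0,"ty":0,"tz":0,"ax":0,"ay":0,"az":0,"hand":1}]'
python3 - <<'E'
from mv import *
plan(pt(DR,[10,0,60]),tool_handle(DR))
E
```

```text
time_s: 3.8
position: [0.5507, -0.0384, 0.2065]
ee_rot: [[0.991, -0.111, 0.078], [-0.134, -0.709, 0.693], [-0.021, -0.697, -0.717]]
wrist_force: [-0.1, -0.8, -7.0]
gripper_width: 0.128
finger_force: 60.3
from [ 0.5507 -0.0384  0.2065] q [-0.6247  0.4048  1.6455  0.6536  1.5433  0.9152] f [-0.1457 -0.7818 -6.9569] w 0.128 t 3.8
4 x  t [ 0.6 -3.  29.6] a [ 0.0035  0.0011 -0.0065]
```

```bash
python3 -m crank '[{"tx":0.6,"ty":-3,"tz":29.6,"ax":0.0035,"ay":0.001,"az":-0.0065,"hand":1},{"tx":0.6,"ty":-3,"tz":29.6,"ax":0.0035,"ay":0.001,"az":-0.0065,"hand":1},{"tx":0.6,"ty":-3,"tz":29.6,"ax":0.0035,"ay":0.001,"az":-0.0065,"hand":1},{"tx":0.6,"ty":-3,"tz":25,"ax":0.0035,"ay":0.001,"az":-0.0065,"hand":1},{"tx":0,"ty":0,"tz":0,"ax":0,"ay":0,"az":0,"hand":1},{"tx":0,"ty":0,"tz":0,"ax":0,"ay":0,"az":0,"hand":1}]'
python3 - <<'E'
from mv import *
plan(pt(DR,[5,0,34]),tool_handle(DR))
a,_=env.snapshot("scene");b,_=env.snapshot("side")
x=cv2.resize(a[180:300,190:350],None,fx=2.5,fy=2.5);y=cv2.resize(b[165:285,220:380],None,fx=2.5,fy=2.5)
cv2.imwrite("pics/p1.png",np.hstack([x,y])[:,:,::-1])
E
```

```text
time_s: 4.3
position: [0.5612, 0.0625, 0.1412]
ee_rot: [[0.995, -0.068, 0.075], [-0.101, -0.7, 0.706], [0.005, -0.71, -0.704]]
wrist_force: [-0.0, -1.0, -4.5]
gripper_width: 0.125
finger_force: 60.2
from [0.5612 0.0625 0.1412] q [-0.4727  0.4438  1.7934  0.7509  1.3338  0.849 ] f [-0.0472 -0.9607 -4.4556] w 0.125 t 4.3
1 x  t [ 3.7 19.6 26.5] a [-0.0048  0.009   0.0156]
```

View pics/p1.png

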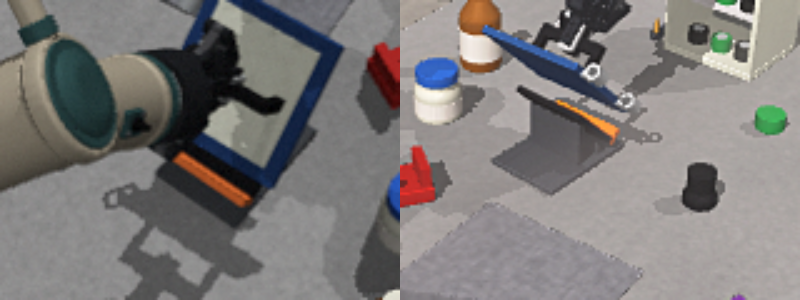

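The door hangs parallel over the rest, about 20 mm up-slope and 26 mm off the board, with the ledge visible at (212,180) in the left crop. I'll go down-slope and in.

```bash
python3 -m crank '[{"tx":1.8,"ty":7,"tz":7,"ax":-0.002,"ay":0.004,"az":0.008,"hand":1},{"tx":1.8,"ty":6,"tz":7,"ax":-0.002,"ay":0.004,"az":0.008,"hand":1},{"tx":0,"ty":4,"tz":6,"ax":0,"ay":0,"az":0,"hand":1},{"tx":0,"ty":0,"tz":3,"ax":0,"ay":0,"az":0,"hand":1},{"tx":0,"ty":0,"tz":0,"ax":0,"ay":0,"az":0,"hand":1},{"tx":0,"ty":0,"tz":0,"ax":0,"ay":0,"az":0,"hand":1}]'
python3 - <<'E'
from mv import *
plan(pt(DR,[2,0,29]),tool_handle(DR))
E
```

```text
time_s: 4.9
position: [0.5673, 0.0654, 0.1152]
ee_rot: [[0.993, -0.083, 0.088], [-0.121, -0.7, 0.704], [0.003, -0.709, -0.705]]
wrist_force: [-0.5, -0.1, -4.2]
gripper_width: 0.126
finger_force: 60.3
from [0.5673 0.0654 0.1152] q [-0.4652  0.4763  1.8185  0.7727  1.2774  0.825 ] f [-0.5382 -0.1442 -4.2189] w 0.126 t 4.9
1 x  t [-2.   6.7 10.7] a [-0.0029 -0.0036  0.0007]
```

```bash
python3 -m crank '[{"tx":-1,"ty":2,"tz":4,"ax":-0.002,"ay":-0.002,"az":0,"hand":1},{"tx":-1,"ty":2,"tz":4,"ax":-0.001,"ay":-0.002,"az":0,"hand":1},{"tx":0,"ty":0,"tz":2,"ax":0,"ay":0,"az":0,"hand":1},{"tx":0,"ty":0,"tz":0,"ax":0,"ay":0,"az":0,"hand":1}]'
python3 - <<'E'
from mv import *
plan(pt(DR,[2,0,29]),tool_handle(DR))
E
```

```text
time_s: 5.23
position: [0.566, 0.0682, 0.1075]
ee_rot: [[0.993, -0.08, 0.085], [-0.116, -0.704, 0.701], [0.004, -0.706, -0.708]]
wrist_force: [-6.7, -12.7, 10.4]
gripper_width: 0.126
finger_force: 63.1
from [0.566  0.0682 0.1075] q [-0.4595  0.4835  1.828   0.7741  1.2615  0.8142] f [ -6.7474 -12.7378  10.433 ] w 0.126 t 5.2
1 x  t [-0.4  3.   3.4] a [ 0.0013 -0.001   0.0039]
```

```bash
python3 -m crank '[{"tx":0,"ty":2,"tz":0,"ax":0,"ay":0,"az":0,"hand":1},{"tx":0,"ty":0,"tz":0,"ax":0,"ay":0,"az":0,"hand":1},{"tx":0,"ty":0,"tz":0,"ax":0,"ay":0,"az":0,"hand":-0.4},{"tx":0,"ty":0,"tz":0,"ax":0,"ay":0,"az":0,"hand":-0.4},{"tx":0,"ty":0,"tz":0,"ax":0,"ay":0,"az":0,"hand":-0.4},{"tx":0,"ty":0,"tz":0,"ax":0,"ay":0,"az":0,"hand":-0.4},{"tx":0,"ty":0,"tz":0,"ax":0,"ay":0,"az":0,"hand":-0.4},{"tx":0,"ty":0,"tz":0,"ax":0,"ay":0,"az":0,"hand":-0.4},{"tx":0,"ty":0,"tz":0,"ax":0,"ay":0,"az":0,"hand":-0.4}]'
python3 -m crank '[{"tx":0,"ty":0,"tz":-15,"ax":0,"ay":0,"az":0,"hand":-1},{"tx":0,"ty":0,"tz":-40,"ax":0,"ay":0,"az":0,"hand":-1},{"tx":0,"ty":0,"tz":-40,"ax":0,"ay":0,"az":0,"hand":-1},{"tx":0,"ty":0,"tz":-40,"ax":0,"ay":0,"az":0,"hand":-1},{"tx":0,"ty":0,"tz":0,"ax":0,"ay":0,"az":0,"hand":-1}]'
python3 - <<'E'
from mv import *
ii=env.camera_info("wrist");w,_=env.snapshot("wrist");a,_=env.snapshot("scene");b,_=env.snapshot("side")
x=cv2.resize(a[180:300,200:340],None,fx=2.5,fy=2.5);y=cv2.resize(b[165:285,230:360],None,fx=2.5,fy=2.5)
o=np.zeros((600,760,3),np.uint8);o[:300,:350]=x;o[300:600,:325]=y;o[:300,350:750]=cv2.resize(w,(400,300))
o[300:600,350:750]=cv2.resize(a[285:385,150:283],(400,300),interpolation=2)
cv2.imwrite("pics/p2.png",o[:,:,::-1]);pickle.dump(ii,open("wi.pkl","wb"))
plan(pt(DR,[0,0,200]),tool_handle(DR))
E
```

```text
time_s: 5.98
position: [0.5657, 0.0687, 0.104]
ee_rot: [[0.993, -0.083, 0.083], [-0.117, -0.702, 0.702], [0.0, -0.707, -0.707]]
wrist_force: [0.2, -0.9, 0.5]
gripper_width: 0.701
finger_force: 0.0
time_s: 6.4
position: [0.5575, -0.0315, 0.2038]
ee_rot: [[0.993, -0.079, 0.093], [-0.122, -0.707, 0.697], [0.011, -0.703, -0.711]]
wrist_force: [1.2, -0.3, -0.3]
gripper_width: 1.0
finger_force: 0.0
from [ 0.5541 -0.0262  0.1992] q [-0.611   0.4112  1.6657  0.6734  1.5202  0.8812] f [-1.1236  0.1305 -0.9833] w 0.999 t 6.5
1 x  t [  0.2   2.6 -35.4] a [0.0003 0.0001 0.0004]
```

View pics/p2.png

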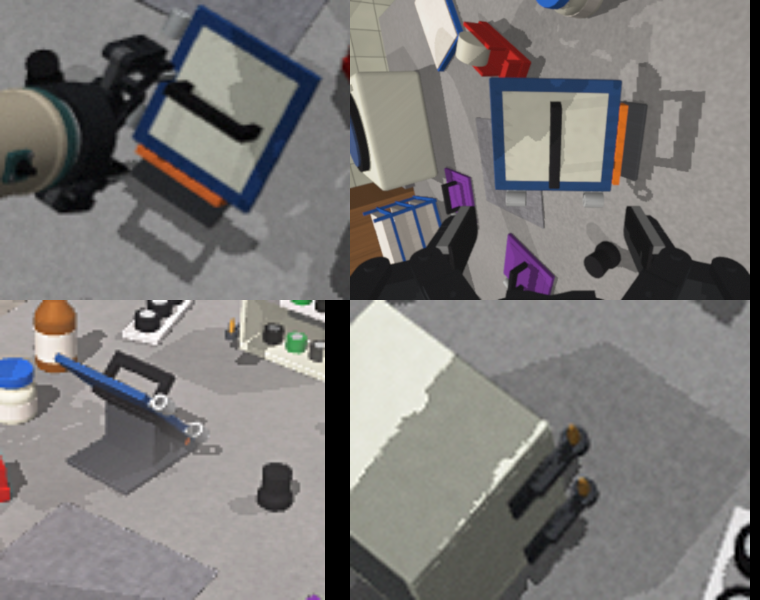

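The door lies seated on the rest: bottom edge along the orange ledge, knuckles toward the robot, free of the fingers. The pins are at about scene (224,328) and (228,345). I'll refine both estimates.

```bash
python3 - <<'E'
from mv import *
from scipy.optimize import least_squares
ii=pickle.load(open("wi.pkl","rb"))
px=(np.array([(490,80),(622,80),(614,190),(495,189)])-[350,0])/.7143
L=[(75,-70,10),(-75,-70,10),(-75,70,10),(75,70,10)]
f=lambda q:(proj("wrist",[pt(DR@np.block([[Rz(q[2]),np.array([[q[0]],[q[1]],[0]])],[np.zeros((1,3)),np.ones((1,1))]]),l) for l in L],ii)-px).ravel()
r=least_squares(f,[0,0,0]);print(r.x,r.fun)
for p,z in [((224.5,327.3),.152),((223.8,332.7),.134),((227.8,345),.052),((227.1,349),.034)]: print(atz("scene",[p],z))
# regrasp pre-pose
plan(pt(DR,[145,0,5]),tool_top(DR))
E
```

```text
[-0.004  -0.0027 -0.0009] [-0.5294 -2.0238  0.3043 -0.8853 -2.4325  1.2629  2.6794  2.2464]
[[ 0.5993 -0.2376  0.152 ]]
[[ 0.5992 -0.2425  0.134 ]]
[[ 0.5991 -0.2379  0.052 ]]
[[ 0.5981 -0.2414  0.034 ]]
from [ 0.5541 -0.0262  0.1992] q [-0.611   0.4112  1.6657  0.6734  1.5202  0.8812] f [-1.1236  0.1305 -0.9833] w 0.999 t 6.5
14 x  t [  0.  -16.9   1.9] a [-0.1122 -0.      0.    ]
```

```bash
python3 -m crank '[{"tx":0,"ty":-17,"tz":2,"ax":-0.112,"ay":0,"az":0,"hand":-1},{"tx":0,"ty":-17,"tz":2,"ax":-0.112,"ay":0,"az":0,"hand":-1},{"tx":0,"ty":-17,"tz":2,"ax":-0.112,"ay":0,"az":0,"hand":-1},{"tx":0,"ty":-17,"tz":2,"ax":-0.112,"ay":0,"az":0,"hand":-1},{"tx":0,"ty":-17,"tz":2,"ax":-0.112,"ay":0,"az":0,"hand":-1},{"tx":0,"ty":-17,"tz":2,"ax":-0.112,"ay":0,"az":0,"hand":-1},{"tx":0,"ty":-17,"tz":2,"ax":-0.112,"ay":0,"az":0,"hand":-1},{"tx":0,"ty":-17,"tz":2,"ax":-0.112,"ay":0,"az":0,"hand":-1},{"tx":0,"ty":-17,"tz":2,"ax":-0.112,"ay":0,"az":0,"hand":-1},{"tx":0,"ty":-17,"tz":2,"ax":-0.112,"ay":0,"az":0,"hand":-1}]'
python3 -m crank '[{"tx":0,"ty":-17,"tz":2,"ax":-0.112,"ay":0,"az":0,"hand":-1},{"tx":0,"ty":-17,"tz":2,"ax":-0.112,"ay":0,"az":0,"hand":-1},{"tx":0,"ty":-17,"tz":2,"ax":-0.112,"ay":0,"az":0,"hand":-1},{"tx":0,"ty":-17,"tz":2,"ax":-0.112,"ay":0,"az":0,"hand":-1},{"tx":0,"ty":0,"tz":0,"ax":0,"ay":0,"az":0,"hand":-1},{"tx":0,"ty":0,"tz":0,"ax":0,"ay":0,"az":0,"hand":-1}]'
python3 - <<'E'
from mv import *
from scipy.optimize import least_squares
plan(pt(DR,[141,-3,5]),tool_top(DR))
ii=env.camera_info("wrist");p,_=env.snapshot("wrist");s,_=env.snapshot("side")
L=[(75,-70,10),(-75,-70,10),(-75,70,10),(75,70,10)]
p=p.copy()
for l in L: 
  u=proj("wrist",[pt(DR,np.array(l)+[-4,-2.7,0])],ii)[0]; cv2.circle(p,tuple(int(v) for v in u),2,(255,0,0),-1)
cv2.imwrite("pics/w3.png",np.hstack([cv2.resize(p,(440,330)),cv2.resize(s[120:260,190:342],(358,330))])[:,:,::-1])
E
```

```text
time_s: 7.38
position: [0.5722, 0.1354, 0.2258]
ee_rot: [[0.993, -0.109, -0.037], [-0.115, -0.936, -0.332], [0.001, 0.334, -0.943]]
wrist_force: [1.0, -0.1, -0.2]
gripper_width: 1.001
finger_force: 0.0
time_s: 7.88
position: [0.5776, 0.1902, 0.1805]
ee_rot: [[0.994, -0.073, -0.087], [-0.113, -0.701, -0.704], [-0.01, 0.71, -0.704]]
wrist_force: [-0.5, 0.2, 0.2]
gripper_width: 0.997
finger_force: 0.0
from [0.5776 0.1902 0.1805] q [ 0.541   0.6446  1.2808 -0.6029  1.7368  2.2812] f [-0.4782  0.1697  0.2008] w 0.997 t 7.9
1 x  t [5.5 7.6 2.3] a [0.0037 0.0025 0.011 ]
```

View pics/w3.png

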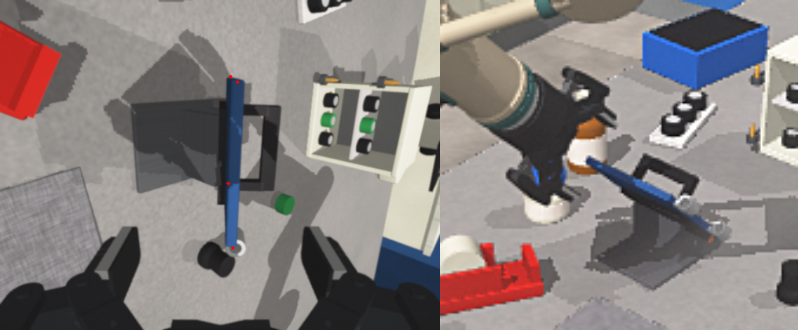

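The panel is edge-on and central between the fingers (232 vs 220 px), nothing in the way. I'll centre, advance and grip the top edge.

```bash
python3 -m crank '[{"tx":3,"ty":4,"tz":5,"ax":0.002,"ay":0.001,"az":0.005,"hand":-1},{"tx":3,"ty":3,"tz":15,"ax":0.002,"ay":0.001,"az":0.005,"hand":-1},{"tx":0,"ty":0,"tz":30,"ax":0,"ay":0,"az":0,"hand":-1},{"tx":0,"ty":0,"tz":30,"ax":0,"ay":0,"az":0,"hand":-1},{"tx":0,"ty":0,"tz":20,"ax":0,"ay":0,"az":0,"hand":-1},{"tx":0,"ty":0,"tz":0,"ax":0,"ay":0,"az":0,"hand":-1},{"tx":0,"ty":0,"tz":0,"ax":0,"ay":0,"az":0,"hand":-1}]'
python3 - <<'E'
from mv import *
plan(pt(DR,[36,-3,5]),tool_top(DR))
E
```

```text
time_s: 8.57
position: [0.577, 0.1101, 0.1225]
ee_rot: [[0.992, -0.098, -0.081], [-0.127, -0.706, -0.697], [0.011, 0.702, -0.712]]
wrist_force: [0.8, -0.1, 0.6]
gripper_width: 0.997
finger_force: 0.0
from [0.577  0.1101 0.1225] q [ 0.4425  0.6288  1.4687 -0.6382  1.5339  2.3336] f [ 0.826  -0.0536  0.6277] w 0.997 t 8.6
1 x  t [-3.5 -7.6 10. ] a [-0.0075 -0.0023 -0.0137]
```

```bash
python3 -m crank '[{"tx":-2,"ty":-6,"tz":0,"ax":-0.006,"ay":-0.002,"az":-0.01,"hand":-1},{"tx":0,"ty":0,"tz":10,"ax":0,"ay":0,"az":0,"hand":-1},{"tx":0,"ty":0,"tz":0,"ax":0,"ay":0,"az":0,"hand":-1},{"tx":0,"ty":0,"tz":0,"ax":0,"ay":0,"az":0,"hand":-1},{"tx":0,"ty":0,"tz":0,"ax":0,"ay":0,"az":0,"hand":-1},{"tx":0,"ty":0,"tz":0,"ax":0,"ay":0,"az":0,"hand":-1}]'
python3 - <<'E'
from mv import *
plan(pt(DR,[36,-3,5]),tool_top(DR))
E
```

```text
time_s: 9.07
position: [0.5751, 0.1101, 0.1092]
ee_rot: [[0.993, -0.084, -0.082], [-0.117, -0.702, -0.702], [0.001, 0.707, -0.707]]
wrist_force: [-0.6, 0.3, 0.3]
gripper_width: 1.001
finger_force: 0.0
from [0.5751 0.1101 0.1092] q [ 0.4458  0.6435  1.4831 -0.6422  1.5175  2.3397] f [-0.603   0.2855  0.3232] w 1.001 t 9.1
1 x  t [-1.4  1.5  0.4] a [-0.0004 -0.0019  0.0001]
```

```bash
python3 -m crank '[{"tx":0,"ty":1,"tz":0,"ax":0,"ay":0,"az":0,"hand":1},{"tx":0,"ty":0,"tz":0,"ax":0,"ay":0,"az":0,"hand":1},{"tx":0,"ty":0,"tz":0,"ax":0,"ay":0,"az":0,"hand":1},{"tx":0,"ty":0,"tz":0,"ax":0,"ay":0,"az":0,"hand":1},{"tx":0,"ty":0,"tz":0,"ax":0,"ay":0,"az":0,"hand":1},{"tx":0,"ty":0,"tz":0,"ax":0,"ay":0,"az":0,"hand":1},{"tx":0,"ty":0,"tz":0,"ax":0,"ay":0,"az":0,"hand":1},{"tx":0,"ty":0,"tz":0,"ax":0,"ay":0,"az":0,"hand":1},{"tx":0,"ty":0,"tz":0,"ax":0,"ay":0,"az":0,"hand":1},{"tx":0,"ty":0,"tz":0,"ax":0,"ay":0,"az":0,"hand":1}]' 100
python3 - <<'E'
from mv import *
plan(pt(DR,[36,-3,5]),tool_top(DR))
D=DR.copy()
s=env.read_state(); print(s['finger_force'],s['torque'], "TCP in DR mm",DR[:3,:3].T@(s['position']-DR[:3,3])*1e3)
E
```

```text
time_s: 9.9
position: [0.5747, 0.1073, 0.112]
ee_rot: [[0.993, -0.085, -0.083], [-0.119, -0.699, -0.706], [0.002, 0.71, -0.704]]
wrist_force: [-0.2, -1.7, 6.0]
gripper_width: 0.1
finger_force: 97.4
from [0.5747 0.1073 0.112 ] q [ 0.4439  0.641   1.484  -0.6463  1.5218  2.3394] f [-0.1719 -1.6744  5.9943] w 0.1 t 9.9
1 x  t [-1.3 -2.4  0.4] a [ 0.0047 -0.0012 -0.0016]
97.44574785232544 [-0.8792  0.0025 -0.2417] TCP in DR mm [36.4075 -4.315   7.3883]
```

```bash
python3 -m crank '[{"tx":0,"ty":10,"tz":0,"ax":0,"ay":0,"az":0,"hand":1},{"tx":0,"ty":20,"tz":0,"ax":0,"ay":0,"az":0,"hand":1},{"tx":0,"ty":25,"tz":-10,"ax":0,"ay":0,"az":0,"hand":1},{"tx":0,"ty":25,"tz":-20,"ax":0,"ay":0,"az":0,"hand":1},{"tx":0,"ty":25,"tz":-25,"ax":0,"ay":0,"az":0,"hand":1},{"tx":0,"ty":25,"tz":-25,"ax":0,"ay":0,"az":0,"hand":1},{"tx":0,"ty":25,"tz":-25,"ax":0,"ay":0,"az":0,"hand":1},{"tx":0,"ty":10,"tz":-10,"ax":0,"ay":0,"az":0,"hand":1},{"tx":0,"ty":0,"tz":0,"ax":0,"ay":0,"az":0,"hand":1},{"tx":0,"ty":0,"tz":0,"ax":0,"ay":0,"az":0,"hand":1}]'
cat >> mv.py <<'E'
def hung(th,dx=0,dy=0,lift=0):  # door frame when hung open by th
    a=np.pi-1.70+np.pi*0-th   # az of door z: cabinet -x
    z=np.array([np.cos(a),np.sin(a),0]);x=np.array([0,0,1.]);y=np.cross(z,x)
    D=np.eye(4);D[:3,:3]=cols(x,y,z);D[:3,3]=np.array([.599+dx,-.2395+dy,.032+lift])-D[:3,:3]@np.array([-.065,.081,.010]);return D
E
python3 - <<'E'
from mv import *
D=hung(0);print(D)
U=DR.copy();R=REST[:3,:3]@cols([0,0,1],[0,1,0],[-1,0,0]);U[:3,:3]=R
plan([.575,.0,.30],tool_top(U))
E
```

```text
time_s: 10.73
position: [0.5702, 0.0745, 0.306]
ee_rot: [[0.993, -0.083, -0.083], [-0.117, -0.704, -0.7], [-0.001, 0.705, -0.709]]
wrist_force: [0.2, 0.0, -5.8]
gripper_width: 0.109
finger_force: 98.2
[[ 0.      0.9917  0.1288  0.5174]
 [ 0.     -0.1288  0.9917 -0.239 ]
 [ 1.      0.      0.      0.097 ]
 [ 0.      0.      0.      1.    ]]
from [0.5702 0.0745 0.306 ] q [ 0.4006  0.4586  1.2975 -0.6772  1.7854  2.0781] f [ 0.155   0.0109 -5.7877] w 0.109 t 10.7
7 x  t [1.9 9.3 5.4] a [0.1118 0.     0.0002]
```

```bash
python3 -m crank '[{"tx":1.9,"ty":9.3,"tz":5.4,"ax":0.112,"ay":0,"az":0,"hand":1},{"tx":1.9,"ty":9.3,"tz":5.4,"ax":0.112,"ay":0,"az":0,"hand":1},{"tx":1.9,"ty":9.3,"tz":5.4,"ax":0.112,"ay":0,"az":0,"hand":1},{"tx":1.9,"ty":9.3,"tz":5.4,"ax":0.112,"ay":0,"az":0,"hand":1},{"tx":1.9,"ty":9.3,"tz":5.4,"ax":0.112,"ay":0,"az":0,"hand":1},{"tx":1.9,"ty":9.3,"tz":5.4,"ax":0.112,"ay":0,"az":0,"hand":1},{"tx":1.9,"ty":9.3,"tz":5.4,"ax":0.112,"ay":0,"az":0,"hand":1},{"tx":0,"ty":0,"tz":0,"ax":0,"ay":0,"az":0,"hand":1},{"tx":0,"ty":0,"tz":0,"ax":0,"ay":0,"az":0,"hand":1}]'
python3 - <<'E'
from mv import *
# staging: theta=90, raised 100 mm, 60 mm out along -door y (world +y)
D=hung(np.pi/2,lift=.10); plan(pt(D,[40.4,-1.6-60,5]),tool_top(D))
E
```

```text
time_s: 11.48
position: [0.573, -0.0034, 0.2982]
ee_rot: [[0.992, -0.124, -0.008], [-0.124, -0.992, -0.002], [-0.008, 0.003, -1.0]]
wrist_force: [-0.1, 0.5, -5.2]
gripper_width: 0.104
finger_force: 100.8
from [ 0.573  -0.0034  0.2982] q [-0.1257  0.2483  1.38   -0.0027  1.5209  1.5693] f [-0.0902  0.4891 -5.1986] w 0.104 t 11.5
14 x  t [-1.6  7.9  4.4] a [-0.0003  0.0006 -0.1118]
```

```bash
python3 -m crank '[{"tx":-1.6,"ty":7.9,"tz":4.4,"ax":0,"ay":0,"az":-0.112,"hand":1},{"tx":-1.6,"ty":7.9,"tz":4.4,"ax":0,"ay":0,"az":-0.112,"hand":1},{"tx":-1.6,"ty":7.9,"tz":4.4,"ax":0,"ay":0,"az":-0.112,"hand":1},{"tx":-1.6,"ty":7.9,"tz":4.4,"ax":0,"ay":0,"az":-0.112,"hand":1},{"tx":-1.6,"ty":7.9,"tz":4.4,"ax":0,"ay":0,"az":-0.112,"hand":1},{"tx":-1.6,"ty":7.9,"tz":4.4,"ax":0,"ay":0,"az":-0.112,"hand":1},{"tx":-1.6,"ty":7.9,"tz":4.4,"ax":0,"ay":0,"az":-0.112,"hand":1},{"tx":-1.6,"ty":7.9,"tz":4.4,"ax":0,"ay":0,"az":-0.112,"hand":1},{"tx":-1.6,"ty":7.9,"tz":4.4,"ax":0,"ay":0,"az":-0.112,"hand":1},{"tx":-1.6,"ty":7.9,"tz":4.4,"ax":0,"ay":0,"az":-0.112,"hand":1}]'
python3 -m crank '[{"tx":-1.6,"ty":7.9,"tz":4.4,"ax":0,"ay":0,"az":-0.112,"hand":1},{"tx":-1.6,"ty":7.9,"tz":4.4,"ax":0,"ay":0,"az":-0.112,"hand":1},{"tx":-1.6,"ty":7.9,"tz":4.4,"ax":0,"ay":0,"az":-0.112,"hand":1},{"tx":-1.6,"ty":7.9,"tz":4.4,"ax":0,"ay":0,"az":-0.112,"hand":1},{"tx":0,"ty":0,"tz":0,"ax":0,"ay":0,"az":0,"hand":1},{"tx":0,"ty":0,"tz":0,"ax":0,"ay":0,"az":0,"hand":1},{"tx":0,"ty":0,"tz":0,"ax":0,"ay":0,"az":0,"hand":1}]'
python3 - <<'E'
from mv import *
D=hung(np.pi/2,lift=.10); plan(pt(D,[40.4,-1.6-60,5]),tool_top(D))
s=env.read_state();p=s['position'];R=s['ee_rot']
# door frame from tool: x=-tz, y=-tx, z=ty ; TCP at door (40.4,-1.6,5)
Dc=np.eye(4);Dc[:3,:3]=cols(-R[:,2],-R[:,0],R[:,1]);Dc[:3,3]=p-Dc[:3,:3]@np.array([.0404,-.0016,.005])
a,da=env.snapshot("scene");b,db=env.snapshot("side")
np.save("pics/da.npy",da);np.save("pics/db.npy",db);cv2.imwrite("pics/a5.png",a[:,:,::-1]);cv2.imwrite("pics/b5.png",b[:,:,::-1])
a=a.copy();b=b.copy()
L=[(75,-70,10),(-75,-70,10),(-75,70,10),(75,70,10),(-65,81,10),(35,81,10),(0,0,53)]
ua=proj("scene",[pt(Dc,l) for l in L]);ub=proj("side",[pt(Dc,l) for l in L]);print(ua,ub)
np.save("pics/Dc.npy",Dc)
def crop(im,x,y,w,h,k): return cv2.resize(im[y:y+h,x:x+w],None,fx=k,fy=k,interpolation=2)
ca=crop(a,205,220,110,150,4);cb=crop(b,270,80,100,150,4)
for u in ua: cv2.circle(ca,(int((u[0]-204.5)*4),int((u[1]-219.5)*4)),2,(255,0,0),-1)
for u in ub: cv2.circle(cb,(int((u[0]-269.5)*4),int((u[1]-79.5)*4)),2,(255,0,0),-1)
cv2.imwrite("pics/v5.png",np.hstack([ca[:,:400],cb])[:600,:800,::-1])
E
```

```text
time_s: 12.32
position: [0.5881, -0.0739, 0.2551]
ee_rot: [[0.532, 0.847, -0.006], [0.847, -0.532, -0.001], [-0.004, -0.004, -1.0]]
wrist_force: [-0.7, 0.4, -5.1]
gripper_width: 0.103
finger_force: 100.8
time_s: 12.9
position: [0.6148, -0.0922, 0.2393]
ee_rot: [[0.121, 0.993, -0.003], [0.993, -0.121, -0.001], [-0.001, -0.003, -1.0]]
wrist_force: [0.3, 0.3, -5.0]
gripper_width: 0.104
finger_force: 100.8
from [ 0.6148 -0.0922  0.2393] q [-0.26    0.3442  1.3842 -0.0014  1.4159 -0.1383] f [ 0.274   0.2807 -4.9991] w 0.104 t 12.9
1 x  t [-5.4 -1.8  1.9] a [-0.003   0.0009  0.0077]
[[292.3014 220.0871]
 [289.2074 258.369 ]
 [249.5352 305.839 ]
 [247.3316 271.5865]
 [246.0582 307.8025]
 [244.3142 285.872 ]
 [287.8072 275.9711]] [[285.0599 131.1096]
 [284.1513 175.0564]
 [310.1639 161.3107]
 [312.5737 119.5653]
 [312.2231 157.6809]
 [313.8761 130.2948]
 [288.2582 143.6631]]
```

View pics/v5.png

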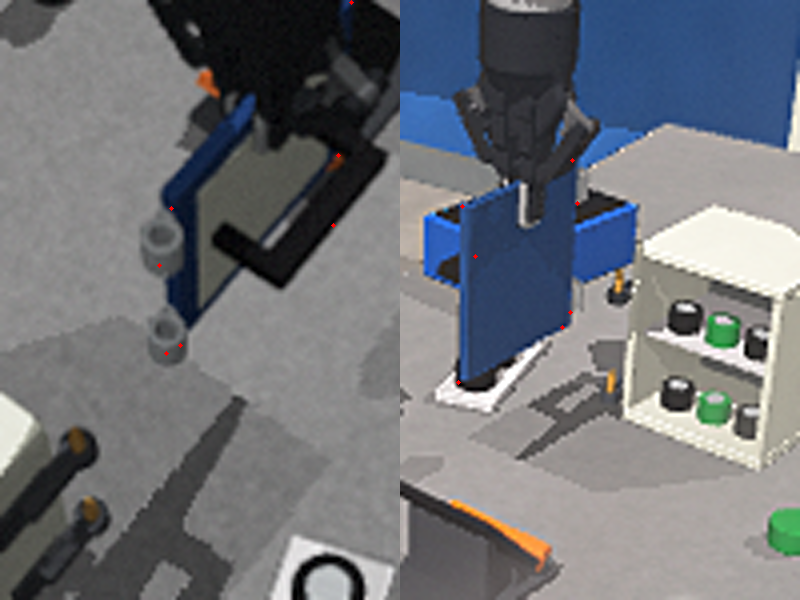

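The door hangs upright between the fingers and is near the predicted pose. The knuckle top mouths at scene (246,301) and (245,279) are offset by a couple of pixels, so I'll fit the in-plane offset.

```bash
python3 - <<'E'
from mv import *
from scipy.optimize import least_squares
Dc=np.load("pics/Dc.npy")
obs=[("scene",(-40,81,10),(246.25,300.75)),("scene",(60,81,10),(245.0,279.0)),("scene",(-75,70,10),(251.75,301.5)),
("side",(75,-70,0),(285.75,131.0)),("side",(-75,-70,0),(284.5,174.5)),("side",(-75,70,0),(312.25,159.25))]
def mk(q):
    T=np.eye(4);T[:3,:3]=Rz(q[2]);T[:2,3]=q[:2];return Dc@T
f=lambda q:np.concatenate([proj(c,pt(mk(q),l))[0]-p for c,l,p in obs])
r=least_squares(f,[0,0,0],loss='soft_l1',x_scale=[.01,.01,.1]);print(r.x,f([0,0,0]).reshape(-1,2),f(r.x).reshape(-1,2))
np.save("pics/D5.npy",mk(r.x)); D=mk(r.x)
print("knuckle low,top",pt(D,[-65,81,10]),pt(D,[35,81,10]))
for n,fn in (("scene","da"),("side","db")):
    C=cloud(n,np.load(f"pics/{fn}.npy"))
    q=(278,142) if n=="side" else (265,285)
    q=(292,150) if n=="side" else (264,276)
    X=C[q[1],q[0]]; print(n,X,"in door",D[:3,:3].T@(X-D[:3,3])*1e3)
E
```

```text
[ 0.005  -0.004   0.0173] [[-0.6014  1.9243]
 [-1.1694  0.7455]
 [-2.2148  4.339 ]
 [ 1.8355  0.9369]
 [ 2.0197  1.5127]
 [ 0.227   2.9013]] [[ 0.8114 -0.5825]
 [-0.2173 -1.3429]
 [-0.6665  1.6643]
 [ 1.3112 -0.782 ]
 [ 1.0054  0.3393]
 [-0.6361  2.3803]]
knuckle low,top [ 0.6101 -0.1698  0.1376] [ 0.6102 -0.1715  0.2376]
scene [ 0.6186 -0.1178  0.1871] in door [-16.3426  27.5986  12.0322]
side [ 0.6165 -0.0501  0.2056] in door [  1.051  -39.7088   1.6387]
```

```bash
cat >> mv.py <<'E'
G=[35.4,1.5,5]; PH=.012
def go(D,n=None):
    E=D.copy();E[:3,:3]=D[:3,:3]@Rz(-PH); plan(pt(D,G),tool_top(E),n)
def doornow():
    s=env.read_state();R=s['ee_rot'];D=np.eye(4);D[:3,:3]=cols(-R[:,2],-R[:,0],R[:,1])@Rz(PH);D[:3,3]=s['position']-D[:3,:3]@(np.array(G)/1e3);return D
E
python3 - <<'E'
from mv import *
D=hung(np.pi/2,lift=.036); D[:3,3]-=.025*D[:3,1]; go(D,5)
D[:3,3]-=.035*D[:3,1]; go(D,3)
E
```

```text
from [ 0.6151 -0.0928  0.2404] q [-0.2608  0.343   1.3835 -0.0012  1.4156 -0.1394] f [ 0.4044 -1.006  -5.1518] w 0.102 t 13.0
5 x  t [-8.5 -0.5 14.4] a [-0.0001 -0.0022  0.0016]
from [ 0.6151 -0.0928  0.2404] q [-0.2608  0.343   1.3835 -0.0012  1.4156 -0.1394] f [ 0.4044 -1.006  -5.1518] w 0.102 t 13.0
3 x  t [-2.6 -0.7 24. ] a [-0.0002 -0.0036  0.0027]
```

```bash
python3 -m crank '[{"tx":-2.6,"ty":-0.7,"tz":24,"ax":0,"ay":-0.0036,"az":0.003,"hand":1},{"tx":-2.6,"ty":-0.7,"tz":24,"ax":0,"ay":-0.0036,"az":0.003,"hand":1},{"tx":-2.6,"ty":-0.7,"tz":24,"ax":0,"ay":-0.0036,"az":0.003,"hand":1},{"tx":-12,"ty":0,"tz":0,"ax":0,"ay":0,"az":0,"hand":1},{"tx":-12,"ty":0,"tz":0,"ax":0,"ay":0,"az":0,"hand":1},{"tx":-10,"ty":0,"tz":0,"ax":0,"ay":0,"az":0,"hand":1},{"tx":0,"ty":0,"tz":0,"ax":0,"ay":0,"az":0,"hand":1},{"tx":0,"ty":0,"tz":0,"ax":0,"ay":0,"az":0,"hand":1},{"tx":0,"ty":0,"tz":0,"ax":0,"ay":0,"az":0,"hand":1},{"tx":0,"ty":0,"tz":0,"ax":0,"ay":0,"az":0,"hand":1}]'
python3 - <<'E'
from mv import *
D=hung(np.pi/2,lift=.036); D[:3,3]-=.02*D[:3,1]; go(D)
Dc=doornow(); print(pt(Dc,[-65,81,10]),pt(Dc,[35,81,10]))
np.save("pics/D6.npy",Dc)
a,da=env.snapshot("scene");b,db=env.snapshot("side");a=a.copy();b=b.copy()
def crop(im,x,y,w,h,k): return cv2.resize(im[y:y+h,x:x+w],None,fx=k,fy=k,interpolation=3)
ca=crop(a,205,290,57,75,7);cb=crop(b,290,120,64,100,6)
cv2.imwrite("pics/v6.png",np.hstack([ca[:525],cb[:525]])[:,:,::-1])
L=[(-65,81,10),(-40,81,10),(35,81,10),(60,81,10)]
print((proj("scene",[pt(Dc,l) for l in L])-[204.5,289.5])*7)
E
```

```text
time_s: 13.83
position: [0.6086, -0.1351, 0.1701]
ee_rot: [[0.13, 0.992, 0.001], [0.992, -0.13, -0.012], [-0.012, 0.002, -1.0]]
wrist_force: [-0.3, 0.2, -4.3]
gripper_width: 0.105
finger_force: 100.8
from [ 0.6086 -0.1351  0.1701] q [-0.3235  0.3839  1.4974 -0.0116  1.2559 -0.19  ] f [-0.3269  0.1739 -4.2928] w 0.105 t 13.8
1 x  t [-5.3 -1.1  1.7] a [ 0.0023 -0.0003 -0.0007]
[ 0.6035 -0.2146  0.0696] [ 0.6033 -0.2146  0.1696]
[[213.0383 311.3376]
 [208.2303 280.4776]
 [192.5875 179.6232]
 [186.9247 142.9434]]
```

View pics/v6.png

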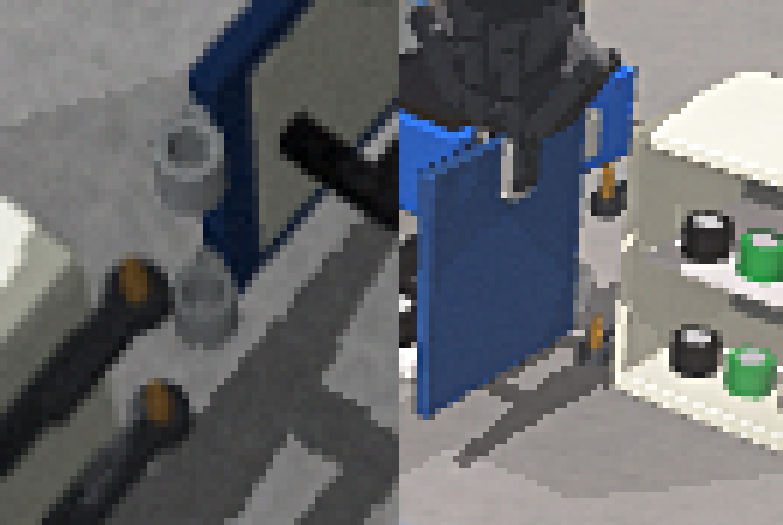

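The scene crop agrees with the model: the upper knuckle mouth is at (186,145) against a predicted (187,143). Both pins lie clear ahead at (133,265) and (155,385). I'll advance over the pins.

```bash
python3 - <<'E'
from mv import *
print(atz("scene",[(204.5+132/7,289.5+264/7)],.153),atz("scene",[(204.5+155/7,289.5+384/7)],.053))
print((proj("side",[(.599,-.2395,.154),(.599,-.2395,.132),(.599,-.2395,.054),(.599,-.2395,.032)])-[289.5,119.5])*6+[399,0])
go(hung(np.pi/2,lift=.036))
E
python3 -m crank '[{"tx":-8,"ty":-0.5,"tz":1,"ax":0.001,"ay":0,"az":0,"hand":1},{"tx":-8,"ty":-0.5,"tz":0.7,"ax":0.001,"ay":0,"az":0,"hand":1},{"tx":-6,"ty":0,"tz":0,"ax":0,"ay":0,"az":0,"hand":1},{"tx":-2,"ty":0,"tz":0,"ax":0,"ay":0,"az":0,"hand":1},{"tx":0,"ty":0,"tz":0,"ax":0,"ay":0,"az":0,"hand":1},{"tx":0,"ty":0,"tz":0,"ax":0,"ay":0,"az":0,"hand":1}]'
python3 - <<'E'
from mv import *
go(hung(np.pi/2,lift=.036))
Dc=doornow(); print(pt(Dc,[-65,81,10]),pt(Dc,[35,81,10]))
E
```

```text
[[ 0.5975 -0.2389  0.153 ]] [[ 0.5964 -0.2382  0.053 ]]
[[606.9978 164.8581]
 [604.2741 199.1216]
 [594.9742 316.2581]
 [592.447  348.1274]]
from [ 0.6084 -0.1349  0.1696] q [-0.3231  0.3843  1.498  -0.0119  1.2557 -0.19  ] f [ 0.2714  0.7796 -5.1281] w 0.102 t 13.9
1 x  t [-25.4  -0.8   1.5] a [ 0.0015 -0.0002 -0.0003]
time_s: 14.43
position: [0.6041, -0.1594, 0.1676]
ee_rot: [[0.13, 0.992, -0.003], [0.991, -0.13, -0.012], [-0.012, -0.001, -1.0]]
wrist_force: [0.9, -0.2, -5.3]
gripper_width: 0.102
finger_force: 100.9
from [ 0.6041 -0.1594  0.1676] q [-0.3622  0.3891  1.4953 -0.0127  1.2558 -0.228 ] f [ 0.8977 -0.2272 -5.343 ] w 0.102 t 14.4
1 x  t [-0.6  0.3 -0.8] a [-0.0014  0.0001 -0.0011]
[ 0.5985 -0.2388  0.0672] [ 0.5987 -0.2388  0.1672]
```

```bash
python3 -m crank '[{"tx":-0.4,"ty":0,"tz":5,"ax":0,"ay":0,"az":0,"hand":1},{"tx":0,"ty":0,"tz":5,"ax":0,"ay":0,"az":0,"hand":1},{"tx":0,"ty":0,"tz":5,"ax":0,"ay":0,"az":0,"hand":1},{"tx":0,"ty":0,"tz":4,"ax":0,"ay":0,"az":0,"hand":1},{"tx":0,"ty":0,"tz":0,"ax":0,"ay":0,"az":0,"hand":1},{"tx":0,"ty":0,"tz":0,"ax":0,"ay":0,"az":0,"hand":1}]'
python3 - <<'E'
from mv import *
go(hung(np.pi/2))
Dc=doornow(); print(pt(Dc,[-65,81,10]),pt(Dc,[35,81,10]),env.read_state()['torque'])
E
```

```text
time_s: 14.93
position: [0.6035, -0.1588, 0.1479]
ee_rot: [[0.129, 0.992, -0.005], [0.992, -0.129, -0.01], [-0.011, -0.003, -1.0]]
wrist_force: [0.0, 2.4, -4.7]
gripper_width: 0.101
finger_force: 100.7
from [ 0.6035 -0.1588  0.1479] q [-0.3623  0.4036  1.5237 -0.0119  1.215  -0.2283] f [ 0.011   2.4345 -4.6606] w 0.101 t 14.9
1 x  t [-0.9  1.  15.5] a [-0.0032 -0.0013 -0.0006]
[ 0.5978 -0.2382  0.0474] [ 0.5981 -0.2383  0.1474] [ 0.5206  0.0964 -0.0719]
```

```bash
python3 -m crank '[{"tx":0.5,"ty":0,"tz":4,"ax":0,"ay":0,"az":0,"hand":1},{"tx":0,"ty":0,"tz":4,"ax":0,"ay":0,"az":0,"hand":1},{"tx":0,"ty":0,"tz":3,"ax":0,"ay":0,"az":0,"hand":1},{"tx":0,"ty":0,"tz":0,"ax":0,"ay":0,"az":0,"hand":1},{"tx":0,"ty":0,"tz":0,"ax":0,"ay":0,"az":0,"hand":1}]'
python3 - <<'E'
from mv import *
go(hung(np.pi/2))
Dc=doornow(); print(pt(Dc,[-65,81,10]),pt(Dc,[35,81,10]),env.read_state()['torque'])
E
```

```text
time_s: 15.35
position: [0.6038, -0.1587, 0.1371]
ee_rot: [[0.129, 0.992, -0.004], [0.992, -0.129, -0.011], [-0.011, -0.002, -1.0]]
wrist_force: [-0.4, 3.2, -6.7]
gripper_width: 0.098
finger_force: 100.8
from [ 0.6038 -0.1587  0.1371] q [-0.3618  0.4119  1.539  -0.0121  1.1905 -0.2275] f [-0.3592  3.1857 -6.6672] w 0.098 t 15.3
1 x  t [-1.2  0.7  4.7] a [-0.0023 -0.001  -0.0006]
[ 0.5982 -0.238   0.0366] [ 0.5984 -0.2382  0.1366] [ 0.9638  0.079  -0.095 ]
```

Sliding freely down the pins. Last few mm, watching the force.

```bash
python3 -m crank '[{"tx":0.3,"ty":0,"tz":2,"ax":0,"ay":0,"az":0,"hand":1},{"tx":0,"ty":0,"tz":2,"ax":0,"ay":0,"az":0,"hand":1},{"tx":0,"ty":0,"tz":0,"ax":0,"ay":0,"az":0,"hand":1},{"tx":0,"ty":0,"tz":0,"ax":0,"ay":0,"az":0,"hand":1}]'
python3 -m crank '[{"tx":0,"ty":0,"tz":1,"ax":0,"ay":0,"az":0,"hand":1},{"tx":0,"ty":0,"tz":1,"ax":0,"ay":0,"az":0,"hand":1},{"tx":0,"ty":0,"tz":0,"ax":0,"ay":0,"az":0,"hand":1},{"tx":0,"ty":0,"tz":0,"ax":0,"ay":0,"az":0,"hand":1}]'
```

```text
time_s: 15.68
position: [0.6042, -0.1583, 0.135]
ee_rot: [[0.13, 0.992, -0.002], [0.991, -0.13, -0.011], [-0.011, -0.0, -1.0]]
wrist_force: [-1.3, 5.3, 1.3]
gripper_width: 0.103
finger_force: 101.9
time_s: 16.02
position: [0.6044, -0.1583, 0.1349]
ee_rot: [[0.13, 0.991, -0.0], [0.991, -0.13, -0.011], [-0.011, 0.001, -1.0]]
wrist_force: [-3.2, 5.7, 9.9]
gripper_width: 0.106
finger_force: 103.3
```

```bash
python3 -m crank '[{"tx":0,"ty":0,"tz":0,"ax":0,"ay":0,"az":0,"hand":0.2},{"tx":0,"ty":0,"tz":0,"ax":0,"ay":0,"az":0,"hand":0.2},{"tx":0,"ty":0,"tz":0,"ax":0,"ay":0,"az":0,"hand":0.2},{"tx":0,"ty":0,"tz":0,"ax":0,"ay":0,"az":0,"hand":0.2},{"tx":0,"ty":0,"tz":0,"ax":0,"ay":0,"az":0,"hand":0.2},{"tx":0,"ty":0,"tz":0,"ax":0,"ay":0,"az":0,"hand":0.2}]' 30
python3 - <<'E'
from mv import *
D=hung(np.pi/2)
for n in("scene","side"):
    p,d=env.snapshot(n);np.save(f"pics/{n}7.npy",d);cv2.imwrite(f"pics/{n}7.png",p[:,:,::-1])
C=cloud("side",np.load("pics/side7.npy"));im=cv2.imread("pics/side7.png").astype(int)
m=(im[...,0]>im[...,2]+40)&(np.hypot(C[...,0]-.6,C[...,1]+.16)<.1)&(C[...,2]<.185)
P=(C[m]-D[:3,3])@D[:3,:3]*1e3
print(len(P),np.percentile(P,[1,50,99],axis=0))
P=P[(P[:,0]<40)&(P[:,0]>-60)]
A=np.c_[P[:,:2],np.ones(len(P))];print("inner plane z=ax+by+c",np.linalg.lstsq(A,P[:,2],rcond=None)[0])
# bottom edge per column y
print([ (y,round(np.percentile(C[m][:,2][(abs((C[m]-D[:3,3])@D[:3,1]*1e3-y)<6)]*1e3,1),1)) for y in(-60,-40,-20,0,20,40,60)])
print(env.read_state()['wrist_force'],env.read_state()['gripper_width'])
E
```

```text
time_s: 16.52
position: [0.6043, -0.1594, 0.1316]
ee_rot: [[0.129, 0.992, -0.003], [0.992, -0.129, -0.012], [-0.012, -0.001, -1.0]]
wrist_force: [-0.1, -0.6, 0.2]
gripper_width: 0.4
finger_force: 0.0
854 [[-71.4204 -73.5649  -2.9686]
 [ -2.6941 -22.1711   1.1444]
 [ 74.8039  61.5491  11.0444]]
inner plane z=ax+by+c [ 0.004  -0.0271  0.8725]
[(-60, np.float64(25.3)), (-40, np.float64(24.0)), (-20, np.float64(27.1)), (0, np.float64(24.7)), (20, np.float64(26.5)), (40, np.float64(27.5)), (60, np.float64(27.2))]
[-0.3663 -0.15    0.3327] 0.40194043115734357
```

Door seated and released (edge heights match the hung pose). Going up and clear; checking the bottle and rack positions for the swing.

```bash
python3 -m crank '[{"tx":0,"ty":0,"tz":-20,"ax":0,"ay":0,"az":0,"hand":0.2},{"tx":0,"ty":0,"tz":-35,"ax":0,"ay":0,"az":0,"hand":0.2},{"tx":0,"ty":0,"tz":-35,"ax":0,"ay":0,"az":0,"hand":0.2},{"tx":0,"ty":0,"tz":0,"ax":0,"ay":0,"az":0,"hand":1},{"tx":0,"ty":0,"tz":0,"ax":0,"ay":0,"az":0,"hand":1},{"tx":0,"ty":0,"tz":0,"ax":0,"ay":0,"az":0,"hand":1}]' 30
python3 - <<'E'
from mv import *
C=cloud("scene",np.load("pics/scene0.npy"));print("bottle",C[302,349],"rack",C[369,287],C[391,279])
D=hung(np.pi/2);plan(pt(D,[118,-50,75]),tool_top(D))
E
```

```text
time_s: 17.12
position: [0.604, -0.1578, 0.2213]
ee_rot: [[0.129, 0.992, -0.003], [0.992, -0.129, -0.012], [-0.012, -0.002, -1.0]]
wrist_force: [-0.2, -0.4, -1.4]
gripper_width: 0.006
finger_force: 0.0
bottle [ 0.7853 -0.0555  0.126 ] rack [ 0.7305 -0.2159  0.0353] [ 0.7385 -0.2641  0.0335]
from [ 0.604  -0.1578  0.2213] q [-0.3599  0.3556  1.4113 -0.0122  1.3737 -0.2279] f [-0.2385 -0.3982 -1.4067] w 0.006 t 17.1
3 x  t [16.5 23.5  2. ] a [-0.0006  0.004  -0.0002]
```

```bash
python3 -m crank '[{"tx":16.5,"ty":20,"tz":0,"ax":0,"ay":0.004,"az":0,"hand":1},{"tx":16.5,"ty":20,"tz":0,"ax":0,"ay":0.004,"az":0,"hand":1},{"tx":16.5,"ty":20,"tz":0,"ax":0,"ay":0.004,"az":0,"hand":1},{"tx":0,"ty":0,"tz":25,"ax":0,"ay":0,"az":0,"hand":1},{"tx":0,"ty":0,"tz":30,"ax":0,"ay":0,"az":0,"hand":1},{"tx":0,"ty":0,"tz":25,"ax":0,"ay":0,"az":0,"hand":1},{"tx":0,"ty":0,"tz":0,"ax":0,"ay":0,"az":0,"hand":1},{"tx":0,"ty":0,"tz":0,"ax":0,"ay":0,"az":0,"hand":1}]'
python3 - <<'E'
from mv import *
D=hung(np.pi/2);plan(pt(D,[45,-50,28]),tool_top(D))
E
```

```text
time_s: 17.78
position: [0.6682, -0.1161, 0.1382]
ee_rot: [[0.129, 0.992, -0.008], [0.992, -0.129, 0.002], [0.001, -0.008, -1.0]]
wrist_force: [-0.5, -0.1, 0.4]
gripper_width: -0.001
finger_force: 0.0
from [ 0.6682 -0.1161  0.1382] q [-0.2744  0.4907  1.3995 -0.0002  1.2594 -0.1446] f [-0.5166 -0.124   0.4451] w -0.001 t 17.8
1 x  t [ -0.3 -34.8  -3.6] a [-0.0079 -0.0009 -0.0005]
```

```bash
python3 -m crank '[{"tx":0,"ty":-12,"tz":-1,"ax":-0.003,"ay":0,"az":0,"hand":1},{"tx":0,"ty":-12,"tz":-1,"ax":-0.003,"ay":0,"az":0,"hand":1},{"tx":0,"ty":-10,"tz":-1,"ax":-0.002,"ay":0,"az":0,"hand":1},{"tx":0,"ty":0,"tz":0,"ax":0,"ay":0,"az":0,"hand":1}]'
python3 - <<'E'
from mv import *
D=hung(0.2);plan(pt(D,[45,-50,28]),tool_top(D),20)
E
```

```text
time_s: 18.12
position: [0.6351, -0.1121, 0.1461]
ee_rot: [[0.13, 0.992, 0.008], [0.992, -0.13, -0.001], [-0.0, 0.008, -1.0]]
wrist_force: [-0.4, 0.3, 0.2]
gripper_width: 0.001
finger_force: 0.0
from [ 0.6351 -0.1121  0.1461] q [-0.2831  0.4295  1.4848  0.001   1.2196 -0.1533] f [-0.4037  0.2887  0.2397] w 0.001 t 18.1
20 x  t [ 1.  -9.1  0.2] a [ 0.0003  0.0003 -0.0686]
```

```bash
python3 -m crank '[{"tx":1,"ty":-9.1,"tz":0.2,"ax":0,"ay":0,"az":-0.0686,"hand":1},{"tx":1,"ty":-9.1,"tz":0.2,"ax":0,"ay":0,"az":-0.0686,"hand":1},{"tx":1,"ty":-9.1,"tz":0.2,"ax":0,"ay":0,"az":-0.0686,"hand":1},{"tx":1,"ty":-9.1,"tz":0.2,"ax":0,"ay":0,"az":-0.0686,"hand":1},{"tx":1,"ty":-9.1,"tz":0.2,"ax":0,"ay":0,"az":-0.0686,"hand":1},{"tx":1,"ty":-9.1,"tz":0.2,"ax":0,"ay":0,"az":-0.0686,"hand":1},{"tx":1,"ty":-9.1,"tz":0.2,"ax":0,"ay":0,"az":-0.0686,"hand":1},{"tx":1,"ty":-9.1,"tz":0.2,"ax":0,"ay":0,"az":-0.0686,"hand":1},{"tx":1,"ty":-9.1,"tz":0.2,"ax":0,"ay":0,"az":-0.0686,"hand":1},{"tx":1,"ty":-9.1,"tz":0.2,"ax":0,"ay":0,"az":-0.0686,"hand":1}]'
python3 - <<'E'
from mv import *
D=hung(0.2);plan(pt(D,[45,-50,28]),tool_top(D),10)
E
```

```text
time_s: 18.95
position: [0.5477, -0.1188, 0.1428]
ee_rot: [[-0.531, 0.847, 0.01], [0.847, 0.531, -0.002], [-0.006, 0.007, -1.0]]
wrist_force: [-0.9, -1.0, 0.2]
gripper_width: -0.001
finger_force: 0.1
from [ 0.5477 -0.1188  0.1428] q [-0.3389  0.3128  1.683   0.0019  1.1362 -0.8993] f [-0.8631 -0.9862  0.1671] w -0.001 t 18.9
10 x  t [ 1.1 -9.2  0. ] a [ 0.0005  0.0009 -0.0682]
```

```bash
python3 -m crank '[{"tx":1.1,"ty":-9.2,"tz":0,"ax":0,"ay":0.001,"az":-0.068,"hand":1},{"tx":1.1,"ty":-9.2,"tz":0,"ax":0,"ay":0.001,"az":-0.068,"hand":1},{"tx":1.1,"ty":-9.2,"tz":0,"ax":0,"ay":0.001,"az":-0.068,"hand":1},{"tx":1.1,"ty":-9.2,"tz":0,"ax":0,"ay":0.001,"az":-0.068,"hand":1},{"tx":1.1,"ty":-9.2,"tz":0,"ax":0,"ay":0.001,"az":-0.068,"hand":1},{"tx":1.1,"ty":-9.2,"tz":0,"ax":0,"ay":0.001,"az":-0.068,"hand":1},{"tx":1.1,"ty":-9.2,"tz":0,"ax":0,"ay":0.001,"az":-0.068,"hand":1},{"tx":1.1,"ty":-9.2,"tz":0,"ax":0,"ay":0.001,"az":-0.068,"hand":1},{"tx":1.1,"ty":-9.2,"tz":0,"ax":0,"ay":0.001,"az":-0.068,"hand":1},{"tx":1.1,"ty":-9.2,"tz":0,"ax":0,"ay":0.001,"az":-0.068,"hand":1}]'
cat > chk.py <<'E'
from mv import *
# door angle from the side camera: blue/white panel & handle vs hinge
p,d=env.snapshot("scene");C=cloud("scene",d)
q,e=env.snapshot("side");S=cloud("side",e)
D=hung(0)
for n,im,X in(("scene",p,C),("side",q,S)):
    im=im.astype(int);bl=(im[...,2]>im[...,0]+35)&(X[...,2]>.03)&(X[...,2]<.19)&(np.hypot(X[...,0]-.599,X[...,1]+.2395)<.18)
    P=X[bl]-[.599,-.2395,0]
    if len(P)<20: print(n,len(P)); continue
    L=P@D[:3,:3]*1e3   # door frame comps: x up, y to hinge, z out
    u,_,v=np.linalg.svd(P[:,:2]-P[:,:2].mean(0),full_matrices=0); ax=v[0]*np.sign(-(v[0]@D[:2,1]))
    print(n,len(P),"open angle",np.arctan2(-(ax@D[:2,2])*-1,-(ax@D[:2,1])),"pct y,z,h",np.percentile(L,[2,50,98],axis=0).round(1).tolist())
E
python3 chk.py; python3 - <<'E'
from mv import *
D=hung(0.0);plan(pt(D,[45,-50,15]),tool_top(D))
E
```

```text
time_s: 19.78
position: [0.4808, -0.1808, 0.1424]
ee_rot: [[-0.946, 0.325, 0.002], [0.325, 0.946, 0.004], [-0.0, 0.004, -1.0]]
wrist_force: [0.3, -0.4, -0.2]
gripper_width: 0.004
finger_force: 0.1
scene 333 open angle 0.21337571852699766 pct y,z,h [[76.5, -135.8, -4.6], [170.2, -79.1, 11.3], [173.7, -17.7, 24.3]]
side 344 open angle 0.1923371239088789 pct y,z,h [[31.4, -152.9, -0.9], [119.7, -136.2, 23.8], [173.6, -14.5, 33.6]]
from [ 0.4805 -0.1814  0.1422] q [-0.4992  0.2529  1.7742  0.0043  1.1152 -1.7356] f [ 0.2138 -0.7039 -0.3176] w 0.001 t 19.9
2 x  t [  0.1 -19.    0. ] a [ 0.0019  0.0001 -0.1035]
```

```bash
python3 - <<'E'
from mv import *
D=hung(0.0);plan(pt(D,[45,-50,28]),tool_top(D),4)
E
python3 -m crank '[{"tx":0.2,"ty":-5,"tz":0,"ax":0,"ay":0,"az":-0.05,"hand":1},{"tx":0.2,"ty":-5,"tz":0,"ax":0,"ay":0,"az":-0.05,"hand":1},{"tx":0.2,"ty":-5,"tz":0,"ax":0,"ay":0,"az":-0.05,"hand":1},{"tx":0,"ty":0,"tz":0,"ax":0,"ay":0,"az":0,"hand":1},{"tx":0,"ty":0,"tz":0,"ax":0,"ay":0,"az":0,"hand":1}]'
python3 chk.py
```

```text
from [ 0.4805 -0.1814  0.1422] q [-0.4992  0.2529  1.7742  0.0043  1.1152 -1.7356] f [ 0.2138 -0.7039 -0.3176] w 0.001 t 19.9
4 x  t [ 0.7 -6.3  0. ] a [ 0.001   0.0001 -0.0518]
time_s: 20.3
position: [0.4759, -0.1941, 0.1415]
ee_rot: [[-0.982, 0.186, 0.0], [0.186, 0.982, 0.005], [0.001, 0.005, -1.0]]
wrist_force: [0.5, 0.9, 0.7]
gripper_width: -0.002
finger_force: 0.5
scene 288 open angle 0.11627319289846595 pct y,z,h [[102.6, -135.5, -6.9], [170.3, -74.0, 1.8], [173.7, -17.7, 14.6]]
side 373 open angle 0.11085699094902889 pct y,z,h [[31.2, -153.7, -2.3], [121.5, -118.9, 11.2], [172.4, -15.6, 21.2]]
```

```bash
python3 -m crank '[{"tx":0,"ty":-4,"tz":0,"ax":0,"ay":0,"az":-0.03,"hand":1},{"tx":0,"ty":-4,"tz":0,"ax":0,"ay":0,"az":-0.03,"hand":1},{"tx":0,"ty":-2,"tz":0,"ax":0,"ay":0,"az":0,"hand":1},{"tx":0,"ty":0,"tz":0,"ax":0,"ay":0,"az":0,"hand":1},{"tx":0,"ty":0,"tz":0,"ax":0,"ay":0,"az":0,"hand":1}]'
python3 -m crank '[{"tx":0,"ty":-2,"tz":0,"ax":0,"ay":0,"az":0,"hand":1},{"tx":0,"ty":-1.5,"tz":0,"ax":0,"ay":0,"az":0,"hand":1},{"tx":0,"ty":0,"tz":0,"ax":0,"ay":0,"az":0,"hand":1},{"tx":0,"ty":0,"tz":0,"ax":0,"ay":0,"az":0,"hand":1}]'
python3 chk.py
```

```text
time_s: 20.82
position: [0.4737, -0.2038, 0.1411]
ee_rot: [[-0.992, 0.125, -0.001], [0.125, 0.992, 0.005], [0.001, 0.005, -1.0]]
wrist_force: [0.0, -0.9, 0.0]
gripper_width: -0.003
finger_force: 0.1
time_s: 21.15
position: [0.4732, -0.2075, 0.141]
ee_rot: [[-0.992, 0.125, -0.001], [0.125, 0.992, 0.005], [0.002, 0.005, -1.0]]
wrist_force: [-0.0, -1.0, -0.3]
gripper_width: 0.001
finger_force: 0.1
scene 238 open angle 0.012375025990387634 pct y,z,h [[165.8, -120.5, -9.5], [170.4, -69.3, -5.2], [173.9, -17.2, -0.1]]
side 400 open angle 0.015660248807482173 pct y,z,h [[31.1, -154.6, -6.4], [124.0, -96.6, 1.3], [172.5, -14.9, 7.8]]
```

```bash
python3 -m crank '[{"tx":0,"ty":-1.5,"tz":0,"ax":0,"ay":0,"az":0,"hand":1},{"tx":0,"ty":-0.5,"tz":0,"ax":0,"ay":0,"az":0,"hand":1},{"tx":0,"ty":0,"tz":0,"ax":0,"ay":0,"az":0,"hand":1},{"tx":0,"ty":0,"tz":0,"ax":0,"ay":0,"az":0,"hand":1}]'
python3 -m crank '[{"tx":0,"ty":5,"tz":0,"ax":0,"ay":0,"az":0,"hand":1},{"tx":0,"ty":15,"tz":0,"ax":0,"ay":0,"az":0,"hand":1},{"tx":0,"ty":30,"tz":-20,"ax":0,"ay":0,"az":0,"hand":1},{"tx":0,"ty":35,"tz":-35,"ax":0,"ay":0,"az":0,"hand":1},{"tx":0,"ty":35,"tz":-35,"ax":0,"ay":0,"az":0,"hand":1},{"tx":0,"ty":0,"tz":-35,"ax":0,"ay":0,"az":0,"hand":1},{"tx":0,"ty":0,"tz":0,"ax":0,"ay":0,"az":0,"hand":1},{"tx":0,"ty":0,"tz":0,"ax":0,"ay":0,"az":0,"hand":1}]'
python3 chk.py
python3 - <<'E'
from mv import *
p,d=env.snapshot("side");C=cloud("side",d);im=p.astype(int);D=hung(0)
m=(im[...,2]>im[...,0]+35)&(np.abs((C-D[:3,3])@D[:3,2]-.01)<.02)&(np.abs((C-D[:3,3])@D[:3,0])<.1)&(np.abs((C-D[:3,3])@D[:3,1])<.1)
P=(C[m]-D[:3,3])@D[:3,:3]*1e3
print(len(P),np.percentile(P,[1,50,99],axis=0)); 
A=np.c_[P[:,:2],np.ones(len(P))];print(np.linalg.lstsq(A,P[:,2],rcond=None)[0])
for y in(-60,-30,0,30,60):
    k=abs(P[:,1]-y)<6; print(y,P[k][:,0].min().round(1),P[k][:,0].max().round(1),P[k][:,2].mean().round(1))
E
```

```text
time_s: 21.58
position: [0.4729, -0.2095, 0.141]
ee_rot: [[-0.992, 0.124, -0.001], [0.124, 0.992, 0.005], [0.001, 0.005, -1.0]]
wrist_force: [-0.0, 0.2, 0.7]
gripper_width: 0.001
finger_force: 0.1
time_s: 22.25
position: [0.4877, -0.1017, 0.2577]
ee_rot: [[-0.992, 0.123, 0.004], [0.123, 0.992, 0.003], [-0.004, 0.004, -1.0]]
wrist_force: [-1.1, -0.1, -0.0]
gripper_width: -0.002
finger_force: 0.0
scene 329 open angle 0.04282952374053684 pct y,z,h [[161.2, -151.3, -8.4], [169.8, -84.3, -2.5], [173.6, -18.2, 5.1]]
side 446 open angle 0.045555183040302205 pct y,z,h [[31.5, -154.4, -5.3], [137.3, -105.7, 4.1], [173.0, -15.0, 11.1]]
505 [[-74.0959 -74.0277   5.0364]
 [ 26.6552 -22.0709  13.9911]
 [ 76.1457  68.1965  22.28  ]]
[-0.0189 -0.0441 13.5771]
-60 -74.1 75.4 16.2
-30 -74.9 75.1 15.3
0 -73.0 75.2 12.0
30 -74.2 76.3 11.9
60 -69.6 77.0 10.9
```

The door sits about 0.045 rad open after withdrawal, so I'll push once more, firmer, and withdraw gently.

```bash
python3 - <<'E'
from mv import *
s=env.read_state();plan([.475,-.190,.141],s['ee_rot'])
E
python3 -m crank '[{"tx":0,"ty":0,"tz":35,"ax":0,"ay":0,"az":0,"hand":1},{"tx":0,"ty":-22,"tz":35,"ax":0,"ay":0,"az":0,"hand":1},{"tx":0,"ty":-32,"tz":35,"ax":0,"ay":0,"az":0,"hand":1},{"tx":0,"ty":-32,"tz":11,"ax":0,"ay":0,"az":0,"hand":1},{"tx":0,"ty":0,"tz":0,"ax":0,"ay":0,"az":0,"hand":1},{"tx":0,"ty":0,"tz":0,"ax":0,"ay":0,"az":0,"hand":1}]'
```

```text
from [ 0.4855 -0.1018  0.2541] q [-0.3505  0.1461  1.6206  0.0046  1.3804 -1.7972] f [-0.9939  0.2133 -0.323 ] w 0.001 t 22.4
4 x  t [ -0.3 -22.4  28.1] a [0. 0. 0.]
time_s: 22.9
position: [0.4745, -0.1837, 0.1408]
ee_rot: [[-0.992, 0.128, -0.006], [0.128, 0.992, 0.008], [0.007, 0.007, -1.0]]
wrist_force: [0.0, 0.6, 0.2]
gripper_width: -0.001
finger_force: 0.0
```

```bash
python3 -m crank '[{"tx":0,"ty":-6,"tz":0,"ax":0,"ay":0,"az":0,"hand":1},{"tx":0,"ty":-6,"tz":0,"ax":0,"ay":0,"az":0,"hand":1},{"tx":0,"ty":-6,"tz":0,"ax":0,"ay":0,"az":0,"hand":1},{"tx":0,"ty":-4,"tz":0,"ax":0,"ay":0,"az":0,"hand":1},{"tx":0,"ty":-3,"tz":0,"ax":0,"ay":0,"az":0,"hand":1},{"tx":0,"ty":-2,"tz":0,"ax":0,"ay":0,"az":0,"hand":1},{"tx":0,"ty":0,"tz":0,"ax":0,"ay":0,"az":0,"hand":1},{"tx":0,"ty":0,"tz":0,"ax":0,"ay":0,"az":0,"hand":1}]'
python3 -m crank '[{"tx":0,"ty":-1.5,"tz":0,"ax":0,"ay":0,"az":0,"hand":1},{"tx":0,"ty":-1,"tz":0,"ax":0,"ay":0,"az":0,"hand":1},{"tx":0,"ty":0,"tz":0,"ax":0,"ay":0,"az":0,"hand":1},{"tx":0,"ty":0,"tz":0,"ax":0,"ay":0,"az":0,"hand":1}]'
python3 chk.py
```

```text
time_s: 23.57
position: [0.4729, -0.2096, 0.1433]
ee_rot: [[-0.992, 0.124, -0.001], [0.124, 0.992, 0.005], [0.001, 0.005, -1.0]]
wrist_force: [0.5, -0.6, -0.1]
gripper_width: 0.0
finger_force: 0.0
time_s: 23.9
position: [0.4726, -0.2117, 0.1432]
ee_rot: [[-0.992, 0.124, -0.001], [0.124, 0.992, 0.006], [0.002, 0.006, -1.0]]
wrist_force: [-0.6, 1.8, 0.7]
gripper_width: 0.002
finger_force: 0.9
scene 197 open angle 0.004132684502361257 pct y,z,h [[103.2, -122.3, -10.4], [170.6, -63.9, -6.6], [174.0, -16.9, 14.3]]
side 409 open angle -0.015840425503868355 pct y,z,h [[30.8, -154.1, -8.4], [125.0, -86.2, -1.6], [173.3, -15.2, 4.1]]
```

```bash
python3 -m crank '[{"tx":0,"ty":-1.5,"tz":0,"ax":0,"ay":0,"az":0,"hand":1},{"tx":0,"ty":0,"tz":0,"ax":0,"ay":0,"az":0,"hand":1},{"tx":0,"ty":2,"tz":0,"ax":0,"ay":0,"az":0,"hand":1},{"tx":0,"ty":3,"tz":0,"ax":0,"ay":0,"az":0,"hand":1},{"tx":0,"ty":5,"tz":0,"ax":0,"ay":0,"az":0,"hand":1},{"tx":0,"ty":20,"tz":0,"ax":0,"ay":0,"az":0,"hand":1},{"tx":0,"ty":30,"tz":-20,"ax":0,"ay":0,"az":0,"hand":1},{"tx":0,"ty":30,"tz":-35,"ax":0,"ay":0,"az":0,"hand":1},{"tx":0,"ty":30,"tz":-35,"ax":0,"ay":0,"az":0,"hand":1},{"tx":0,"ty":0,"tz":0,"ax":0,"ay":0,"az":0,"hand":1}]'
python3 chk.py
python3 - <<'E'
from mv import *
p,d=env.snapshot("side");C=cloud("side",d);im=p.astype(int);D=hung(0)
m=(im[...,2]>im[...,0]+35)&(np.abs((C-D[:3,3])@D[:3,2]-.01)<.02)&(np.abs((C-D[:3,3])@D[:3,0])<.1)&(np.abs((C-D[:3,3])@D[:3,1])<.1)
P=(C[m]-D[:3,3])@D[:3,:3]*1e3
for y in(-60,-30,0,30,60):
    k=abs(P[:,1]-y)<6; print(y,P[k][:,0].min().round(1),P[k][:,0].max().round(1),P[k][:,2].mean().round(1))
E
```

```text
time_s: 24.83
position: [0.4901, -0.0978, 0.233]
ee_rot: [[-0.993, 0.121, 0.01], [0.121, 0.993, 0.004], [-0.01, 0.005, -1.0]]
wrist_force: [1.2, -0.8, -0.0]
gripper_width: -0.001
finger_force: 0.0
scene 293 open angle 0.002200349959656577 pct y,z,h [[165.8, -151.0, -9.8], [169.8, -83.0, -5.5], [174.0, -17.4, -0.4]]
side 437 open angle 0.0003280701548553274 pct y,z,h [[31.0, -154.9, -7.0], [131.7, -112.6, 0.4], [172.1, -15.3, 5.4]]
-60 -73.6 73.9 11.0
-30 -75.0 75.4 11.1
0 -70.9 75.4 10.0
30 -72.6 65.7 11.8
60 -70.0 78.6 10.4
```

Now fully shut: the outer face lies flat at its shut position (10–11 mm along the whole width, angle about 0) and the arm is clear. I'll wait a few rows, confirm it stays put, then hand in.

```bash
python3 -m crank '[{"tx":0,"ty":0,"tz":0,"ax":0,"ay":0,"az":0,"hand":1},{"tx":0,"ty":0,"tz":0,"ax":0,"ay":0,"az":0,"hand":1},{"tx":0,"ty":0,"tz":0,"ax":0,"ay":0,"az":0,"hand":1},{"tx":0,"ty":0,"tz":0,"ax":0,"ay":0,"az":0,"hand":1},{"tx":0,"ty":0,"tz":0,"ax":0,"ay":0,"az":0,"hand":1},{"tx":0,"ty":0,"tz":0,"ax":0,"ay":0,"az":0,"hand":1}]' && python3 chk.py && python3 -c "
from workcell import env
print(env.hand_in())"
```

```text
time_s: 25.48
position: [0.4865, -0.101, 0.2266]
ee_rot: [[-0.992, 0.125, -0.002], [0.125, 0.992, 0.005], [0.002, 0.005, -1.0]]
wrist_force: [0.2, -0.3, 1.0]
gripper_width: -0.002
finger_force: 0.0
scene 293 open angle 0.0022129544423264125 pct y,z,h [[165.5, -151.1, -9.6], [169.8, -83.5, -5.5], [173.3, -17.8, -0.9]]
side 423 open angle 0.0025597629117028024 pct y,z,h [[31.2, -154.4, -6.7], [130.5, -112.2, 0.2], [172.9, -14.9, 6.0]]
the job is handed in; nothing more can be done
None
```

The blue door is hung on both pins, released and shut (camera-measured opening about 0.002 rad), and I handed the job in at about 25.6 s; the verdict was not shown.

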